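Put the vegetable slicer and its inserts away

ROBOT

A 7-joint arm with a two-finger parallel gripper is mounted at the origin on a cart in front of the work surface, level with it; the furniture and walls round the work are solid. World frame = base frame: x ahead of the robot, y to its left, z up, the work surface at z = 0. Lengths are in m, angles in rad, forces in N, time in s.
With the tool pointing down it reaches from about 0.4 to 0.85 m from the base axis. Payload 10.4 kg.
Tool frame: the origin (TCP) lies where the fingers leave the gripper's body, on its centre line; the fingertips stand 70 mm ahead of it and the grasp point (between the pads) lies r.grip_depth ahead of it (r.grip_depth is the distance from the TCP to the grasp point, in m); z points along the fingers, y is the direction in which the jaws open and shut (so a half turn about z gives the same grasp; the last joint's range is limited). The gripper opens to 87 mm and grips with 3 to 60 N. Pads are 19 mm wide; open, the fingers measure 117 mm over their backs; the gripper's body (75 mm by 190 mm) begins 51 mm behind the grasp point.
Start: joints at [-1.126, 0.332, -0.065, 1.46, 0.022, 1.35, -0.088], TCP at [0.282, 0.558, 0.292] pointing down, gripper open.
Joint ranges: [-2.6, 2.6], [-0.5, 2.12], [-1.47, 1.34], [0.16, 2.42], [-1.27, 4.41], [0.06, 2.06], [-2.6, 2.6]. Speed limits (rad/s): [2.22, 2.22, 2.79, 2.79, 3.14, 3.14, 3.14].

INTERFACE

Orientations are given as a unit quaternion [x, y, z, w].
In Python, from bench import monitor, viewer, workorder, nets, r gives the robot as it stands.
- The arm moves only by the tool drive_tool, never from a script. Its argument "plan" is a list of rows, each an object of numbers: "rx", "ry", "rz": the turn, a rotation vector about the tool's x, y, z in units of 360 degrees (1.0 is 360 degrees); "x", "y", "z": the shift along the tool's x, y, z in units of 1000 mm (1.0 is 1000 mm); "fingers": the opening, from 0 (shut) to 1 (fully open). In form: [{"rx": .., "ry": .., "rz": .., "x": .., "y": .., "z": .., "fingers": ..}, ...]. A call has 1 to 12 rows; each row is the pose to reach, as a shift and turn from the pose commanded when the call began, along the tool's axes at that moment, turning the shorter way round; what a row does not reach only later rows make up. A row lasts 1/8 s, in which the tool goes at most 62.5 mm and 10.7 degrees, less where a joint would pass 70% of its speed; a pose out of reach is approached as far as the arm can. A call with a number of a shift or a turn outside -1 to 1 is refused whole. A call with a gripper value outside its range is refused whole. The fingers move at their own pace and stop on an object; "squeeze" is the grip in N (left out, the last holds). Time passes only in rows, so rows that repeat a pose let the fingers close. It gives the time, the measured TCP pose, the force and the opening at its end, in the units of the state.
- monitor.read_state(): the state, without advancing time (a new reading comes with each control period).
- viewer.camera(name): name is "scene" or "top" or "wrist"; returns a dict with "color" (420x560x3 uint8, red, green, blue), "depth" (420x560 float32, m along the optical axis (not along the pixel's ray), 0 where there is no reading), "camera_matrix" (3x3 intrinsics, pixels), "xyz" and "rotation" of the camera in the world. Camera axes: x right, y down, z forward; pixel columns grow to the right and rows downward; lengths in m; the calibration is good to about 2 mm. The wrist camera is an equidistant fisheye: a pixel r from the principal point sees the ray r / f radians off the axis. A picture is of the moment at which its call begins.
- workorder.close_job(): hands the job in, once; it reports no verdict.
Trained networks look in the newest picture that a camera, given by its name, has taken for a name from the list of things; names that differ only in an ending like _2 or _b are one class to them, and where a whole thing is asked for, a point or a joint stands for the part that bears it (a point fixed in the world has none). Each returns a list of dicts, best first, with "confidence" (0 to 1); they miss things now and then, are a little off and sometimes report something else, mostly with a low value. They report only what shows in the picture. A call takes as long as a camera call. They do not tell look-alikes from the thing itself.
- nets.find_in(label, camera): "centre" ([x, y, z] in m, in world coordinates, good to about 4 mm: the middle of the surface that is visible of it).
- nets.regions_of(label, camera): "region" (420x560 bool, what is visible of it).
The state is a dict: "time": time; "joint_positions": joint angles; "joint_vel": joint speeds; "joint_torque": joint torques, N m; "ee_pos": TCP position; "eef_rot": TCP orientation; "ft_force": force on the tool from outside, world axes, zero at the start; "torque": the same for the moment, N m; "width": finger opening in m.
Only numpy, scipy, OpenCV 4.12 (cv2) and the standard library are available. Lean on these libraries where they do the work, as an engineer would, in place of code of your own. Each camera call takes 0.05 s, during which the arm holds its last target.

TASK

Get the vegetable slicer ready to put away: throw its lever into the notch marked with two dots to free the thickness dial, turn the dial until its pointer is on the long zero line, then throw the lever back into the middle notch, marked with a ring. Press every slicer insert that lies on the worktop (there may be two or three) into the foam pocket of its own shape in the tray, flat and fully home; this may be done before or after the slicer.

Things in the scene. Friction and masses are not known exactly. Their poses are not given: they have to be found in the camera images.
- grip_long (a point): Loose slicer insert: white plate 110 mm long (its y) x 40 mm wide (its x) x 16 mm thick with one long steel blade strip; one corner, at +x +y, has a 14 x 14 mm square step cut out. On its middle stands a finger rib, 12 mm thick (x), 44 mm long (y), rising to 45 mm above the underside. Point: in the rib, over the plate's centre, 30 mm above the underside. 0.09 kg. May be absent.
- end_long (a point): Point on the long insert: middle of its +y end (the end with the stepped corner), 55 mm from its centre, on the plate's top (16 mm above the underside).
- pocket_long (a point): Centre of the floor of the long insert's foam pocket; axes parallel to those of an insert lying in it. 110 x 40 mm (y, x) plus 4 mm play, 14 mm deep, its +x +y corner filled: the insert fits one way round. On each long wall a sprung foam bead stands 3.2 mm in; press the insert straight down past both, about 4 to 8 N. Home: underside on the floor, plate top 2 mm above the foam.
- pocket_end_long (a point): Point over the +y end of that pocket, 55 mm along y from its centre, level with the foam's top.
- grip_wide (a point): Loose slicer insert: white plate 86 mm long (its y) x 54 mm wide (its x) x 16 mm thick with a comb of small steel teeth; one corner, at +x +y, has a 14 x 14 mm square step cut out. On its middle stands a finger rib, 12 mm thick (x), 44 mm long (y), rising to 45 mm above the underside. Point: in the rib, over the plate's centre, 30 mm above the underside. 0.09 kg. May be absent.
- end_wide (a point): Point on the wide insert: middle of its +y end (the end with the stepped corner), 43 mm from its centre, on the plate's top (16 mm above the underside).
- pocket_wide (a point): Centre of the floor of the wide insert's foam pocket; axes parallel to those of an insert lying in it. 86 x 54 mm (y, x) plus 4 mm play, 14 mm deep, its +x +y corner filled: the insert fits one way round. On each long wall a sprung foam bead stands 3.2 mm in; press the insert straight down past both, about 4 to 8 N. Home: underside on the floor, plate top 2 mm above the foam.
- pocket_end_wide (a point): Point over the +y end of that pocket, 43 mm along y from its centre, level with the foam's top.
- grip_short (a point): Loose slicer insert: white plate 70 mm long (its y) x 40 mm wide (its x) x 16 mm thick with a zigzag of steel slivers; one corner, at +x +y, has a 14 x 14 mm square step cut out. On its middle stands a finger rib, 12 mm thick (x), 44 mm long (y), rising to 45 mm above the underside. Point: in the rib, over the plate's centre, 30 mm above the underside. 0.09 kg. May be absent.
- end_short (a point): Point on the short insert: middle of its +y end (the end with the stepped corner), 35 mm from its centre, on the plate's top (16 mm above the underside).
- pocket_short (a point): Centre of the floor of the short insert's foam pocket; axes parallel to those of an insert lying in it. 70 x 40 mm (y, x) plus 4 mm play, 14 mm deep, its +x +y corner filled: the insert fits one way round. On each long wall a sprung foam bead stands 3.2 mm in; press the insert straight down past both, about 4 to 8 N. Home: underside on the floor, plate top 2 mm above the foam.
- pocket_end_short (a point): Point over the +y end of that pocket, 35 mm along y from its centre, level with the foam's top.
- tray: Fixed storage tray with dark foam in a light wooden frame, 214 mm (x) x 160 mm (y), foam top 30 mm and frame top 34 mm above the worktop. Origin under its centre. Three pockets lie along y, at x = +62 mm (long), -4 mm (wide) and -68 mm (short).
- slicer: Fixed vegetable slicer, white deck 230 mm (x) x 170 mm (y), top 40 mm above the worktop; steel runway along its +y half, its lever and dial on the -y half. Origin under its centre, -x towards the robot when not turned.
- lever (a joint): Slicer's clamp lever, rad, about a vertical pivot, growing clockwise seen from above. Three sprung notches (dark grooves in a metal quadrant): 0 = notch marked with one dot, 0.55 = middle notch marked with a ring, 1.10 = notch marked with two dots; stops at -0.08 and 1.18. The spring draws it into the nearest notch; getting out of one takes about 3 to 4 N at the handle.
- lever_grip (a point): Point in the lever's upright handle: a black post 14 mm in diameter with a 17 mm ball on top, 65 mm from the pivot. The post is free from 20 to 38 mm above the deck and the ball's top is 54 mm above it; this point is 34 mm above the deck.
- lever_pivot (a point): The lever's pivot, on the deck. With lever value q the handle lies 65 mm from it in the direction -x of the slicer turned about the vertical by (0.55 - q).
- notch_ring (a point): Where the handle's axis meets the deck when the lever is in the middle notch, marked with a ring.
- notch_two_dots (a point): Where the handle's axis meets the deck when the lever is in the notch marked with two dots.
- dial (a joint): Thickness dial of the slicer, rad, growing anticlockwise seen from above, 0 = its white pointer at the long zero line; stops at -0.7 and 2.6; stays where it is left (friction 0.03 N m).
- dial_grip (a point): On the dial's axis, in its bar grip: 12 mm thick, 46 mm long, from 9.5 to 35.5 mm above the deck, on a disc 62 mm across; this point is 24 mm above the deck. Its x axis runs along the bar, the pointer is at the -x end.
- dial_pointer (a point): Tip of the dial's white pointer, 30 mm from the axis.
- zero_line (a point): Middle of the long black zero line on the deck, 42 mm from the dial's axis, on the -x side of the slicer. The short ticks are 0.4 rad apart.
Mind the look-alikes: they are no part of the job. What is shaped like the part that bears grip_short but green is not meant.

How it is judged:
By the outcome, as a careful person would: the job done as asked, in the order asked, and still so for the second after the job is handed in, with the robot touching nothing.
Of insert_long, insert_wide, insert_short only 2 to 3 are there at a start; the rules pass over those that are not, and their reading is None.
At some moment in a run one of insert_long, insert_wide, insert_short may be knocked a few centimetres aside while the robot is not near it.
Once in a run the grip may slacken for a moment while it holds something.
It also fails if it takes over 210 s, if anything falls off the work surface, if the arm or the gripper's body presses on something with over 40 N, if the wrist force passes 120 N, or if a joint passes its speed limit or range.

## Working session

There is one attempt and no reset: what is moved stays moved. The work goes in short steps, Python scripts to look and compute and a tool call to move; the robot and the scene stay as the last step left them, time stands still between calls to the robot, and variables do not carry over. Pictures are saved under pics/ and viewed, and the job is handed in when it is done.

Besides the shell and the picture viewer there is one more tool, called after "Call:" in YAML: its name, and indented under it one key for each argument. drive_tool: Moves the arm, as the interface text tells. Its arguments: {"type":"object","properties":{"plan":{"type":"array","items":{"type":"object","properties":{"rx":{"type":"number","minimum":-1,"maximum":1},"ry":{"type":"number","minimum":-1,"maximum":1},"rz":{"type":"number","minimum":-1,"maximum":1},"x":{"type":"number","minimum":-1,"maximum":1},"y":{"type":"number","minimum":-1,"maximum":1},"z":{"type":"number","minimum":-1,"maximum":1},"fingers":{"type":"number"}}}},"squeeze":{"type":"number"}},"required":["plan"]}

```bash
ls; mkdir -p pics; python3 - <<'E'
from bench import monitor, viewer, workorder, nets, r
import cv2
s=monitor.read_state()
print(s, r.grip_depth)
for c in ("scene","top","wrist"):
    d=viewer.camera(c)
    cv2.imwrite(f"pics/a_{c}.png",d["color"][:,:,::-1])
    print(c,d["camera_matrix"],d["xyz"],d["rotation"])
E
```

```text
pics
{'time': 0.0, 'joint_positions': array([-1.12559708,  0.33288309, -0.06468251,  1.46092147,  0.0215914 ,
        1.34988863, -0.08854397]), 'joint_vel': array([ 0.00166968,  0.00097197,  0.00152636, -0.00140344, -0.00035359,
       -0.00059468, -0.00118391]), 'joint_torque': array([-5.50099176e-04, -6.23265123e+01,  2.37597252e-02, -3.89884257e+01,
       -6.15772954e-02,  3.98500508e-02,  1.36467329e-04]), 'ee_pos': array([0.28170922, 0.55759999, 0.29145629]), 'eef_rot': array([ 2.31793000e-01,  9.72764880e-01, -6.90092708e-04, -1.32935181e-04]), 'ft_force': array([-0.65639652,  0.32439463,  0.20056875]), 'torque': array([-0.01015424, -0.03191654,  0.03644162]), 'width': 0.08684834229892985} 0.051
scene [[388.63659039   0.         289.69615002]
 [  0.         388.63659039 211.22807841]
 [  0.           0.           1.        ]] [-0.3542347  -0.54513108  0.70325004] [ 0.78152411 -0.40860485  0.22758398 -0.41287732]
top [[492.71498929   0.         278.10106139]
 [  0.         492.71498929 205.22663809]
 [  0.           0.           1.        ]] [-0.01371601 -0.00558274  1.6358549 ] [-0.66474321  0.73325984 -0.10359029  0.09856736]
wrist [[325.1922621    0.         275.67858313]
 [  0.         325.1922621  208.14702671]
 [  0.           0.           1.        ]] [0.20565073 0.59557605 0.38394092] [0.84147904 0.51766546 0.08041317 0.13217119]
```

View pics/a_scene.png

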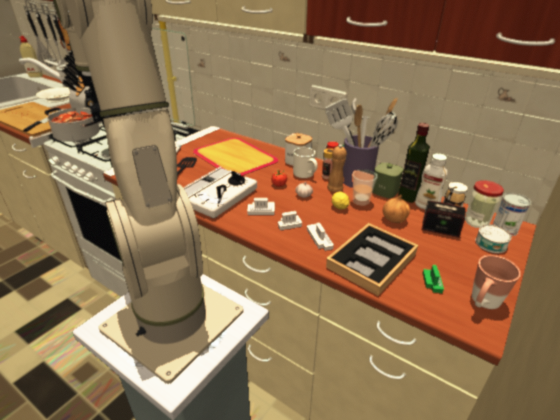

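View pics/a_top.png

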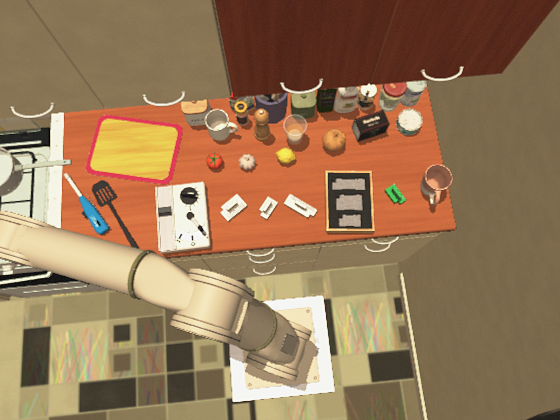

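View pics/a_wrist.png

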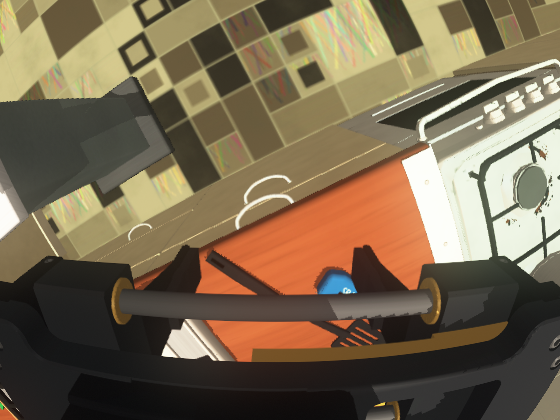

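The top view shows the slicer at about (183,217), three white inserts at (233,207), (268,207) and (299,205), the tray at (350,200) and the green look-alike at (396,193).

```bash
cat > h.py <<'E'
import numpy as np, cv2
from scipy.spatial.transform import Rotation as R
from bench import monitor, viewer, workorder, nets, r
def cam(c):
    d=viewer.camera(c); d["R"]=R.from_quat(d["rotation"]).as_matrix() if np.size(d["rotation"])==4 else np.array(d["rotation"]); return d
def deproj(d,uv,depth):
    K=d["camera_matrix"]; uv=np.atleast_2d(uv); depth=np.ravel(depth)
    p=np.stack([(uv[:,0]-K[0,2])/K[0,0]*depth,(uv[:,1]-K[1,2])/K[1,1]*depth,depth],1)
    return p@d["R"].T+d["xyz"]
def plane(d,uv,z):
    K=d["camera_matrix"]; uv=np.atleast_2d(np.array(uv,float))
    ray=np.stack([(uv[:,0]-K[0,2])/K[0,0],(uv[:,1]-K[1,2])/K[1,1],np.ones(len(uv))],1)@d["R"].T
    t=(z-d["xyz"][2])/ray[:,2]
    return d["xyz"]+ray*t[:,None]
def proj(d,p):
    q=(np.atleast_2d(p)-d["xyz"])@d["R"]; K=d["camera_matrix"]
    return np.stack([q[:,0]/q[:,2]*K[0,0]+K[0,2],q[:,1]/q[:,2]*K[1,1]+K[1,2]],1)
def wrist_proj(d,p):
    q=(np.atleast_2d(p)-d["xyz"])@d["R"]; K=d["camera_matrix"]
    rr=np.hypot(q[:,0],q[:,1]); th=np.arctan2(rr,q[:,2])
    return np.stack([q[:,0]/rr*th*K[0,0]+K[0,2],q[:,1]/rr*th*K[1,1]+K[1,2]],1)
def wrist_ray(d,uv):
    K=d["camera_matrix"]; uv=np.atleast_2d(np.array(uv,float)); a=(uv-[K[0,2],K[1,2]])/K[0,0]
    th=np.hypot(a[:,0],a[:,1])+1e-9
    return np.stack([a[:,0]/th*np.sin(th),a[:,1]/th*np.sin(th),np.cos(th)],1)@d["R"].T
def wrist_plane(d,uv,z):
    ray=wrist_ray(d,uv); return d["xyz"]+ray*((z-d["xyz"][2])/ray[:,2])[:,None]
def virt(d,c,z,half=0.1,px=4000,n=None):
    """orthographic top-down view of plane z around c=(x,y); up=+x, left=+y"""
    n=int(2*half*px)
    jj,ii=np.meshgrid(np.arange(n),np.arange(n))
    P=np.stack([c[0]+half-(ii+.5)/px, c[1]+half-(jj+.5)/px, np.full(ii.shape,z)],-1).reshape(-1,3)
    uv=(wrist_proj if d.get("w") else proj)(d,P).astype(np.float32).reshape(n,n,2)
    return cv2.remap(d["color"],uv[...,0],uv[...,1],cv2.INTER_LINEAR)
names="grip_long end_long pocket_long pocket_end_long grip_wide end_wide pocket_wide pocket_end_wide grip_short end_short pocket_short pocket_end_short tray slicer lever_grip lever_pivot notch_ring notch_two_dots dial_grip dial_pointer zero_line".split()
E
python3 - <<'E'
from h import *
for c in ("top","scene"):
    d=cam(c)
    for n in names:
        print(c,n,[(np.round(q["centre"],3).tolist(),round(q["confidence"],2)) for q in nets.find_in(n,c)[:3]])
print(monitor.read_state()["time"])
E
```

```text
top grip_long [([0.449, -0.119, 0.018], 0.7)]
top end_long [([0.45, -0.12, 0.015], 0.82)]
top pocket_long [([0.449, -0.286, 0.034], 0.93)]
top pocket_end_long [([0.451, -0.287, 0.027], 0.58), ([0.448, -0.118, 0.014], 0.46), ([0.428, 0.239, 0.057], 0.4)]
top grip_wide [([0.469, 0.11, 0.014], 0.87)]
top end_wide [([0.448, 0.284, 0.045], 0.63), ([0.47, 0.112, 0.02], 0.55)]
top pocket_wide [([0.449, -0.284, 0.029], 0.78), ([0.45, -0.118, 0.013], 0.28)]
top pocket_end_wide [([0.452, -0.284, 0.031], 0.72)]
top grip_short [([0.457, -0.008, 0.02], 0.73), ([0.459, -0.443, 0.014], 0.56), ([0.45, -0.288, 0.031], 0.33)]
top end_short [([0.457, -0.002, 0.015], 0.77), ([0.46, -0.442, 0.016], 0.77), ([0.45, -0.287, 0.032], 0.4)]
top pocket_short [([0.448, -0.287, 0.03], 0.94)]
top pocket_end_short [([0.448, 0.286, 0.042], 0.27)]
top tray [([0.453, -0.284, 0.028], 0.79)]
top slicer [([0.446, 0.282, 0.046], 0.59)]
top lever_grip [([0.426, 0.242, 0.063], 0.45), ([0.514, 0.251, 0.05], 0.22)]
top lever_pivot [([0.444, 0.282, 0.04], 0.88)]
top notch_ring [([0.445, 0.281, 0.038], 0.58), ([0.453, -0.287, 0
[... 917 characters left out ...]
[([0.448, -0.452, 0.016], 0.8), ([0.452, -0.01, 0.017], 0.78)]
scene pocket_short [([0.437, -0.289, 0.027], 0.59)]
scene pocket_end_short [([0.441, -0.288, 0.029], 0.96), ([0.437, -0.13, 0.015], 0.23)]
scene tray [([0.435, -0.292, 0.028], 0.88)]
scene slicer [([0.437, 0.253, 0.039], 0.68)]
scene lever_grip [([0.394, 0.222, 0.055], 0.41)]
scene lever_pivot [([0.435, 0.251, 0.038], 0.6)]
scene notch_ring [([0.435, 0.251, 0.04], 0.64), ([0.453, -0.01, 0.016], 0.15)]
scene notch_two_dots [([0.43, 0.246, 0.039], 0.8)]
scene dial_grip [([0.514, 0.251, 0.052], 0.6)]
scene dial_pointer [([0.514, 0.251, 0.046], 0.45)]
scene zero_line [([0.433, 0.246, 0.037], 0.77), ([0.459, 0.107, 0.015], 0.21)]
2.35
```

```bash
python3 - <<'E'
from h import *
d=cam("top")
a=virt(d,(0.446,0.282),0.04,0.14,2000); b=virt(d,(0.45,-0.285),0.03,0.14,2000)
cv2.imwrite("pics/b1.png",a[:,:,::-1]);cv2.imwrite("pics/b2.png",b[:,:,::-1])
c=virt(d,(0.46,-0.0),0.016,0.2,2000)[200:600]
cv2.imwrite("pics/b3.png",c[:,:,::-1])
E
```

```text
(no output)
```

View pics/b1.png

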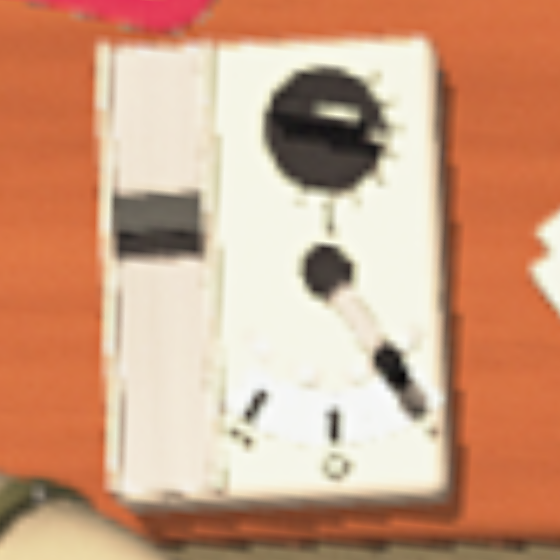

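View pics/b2.png

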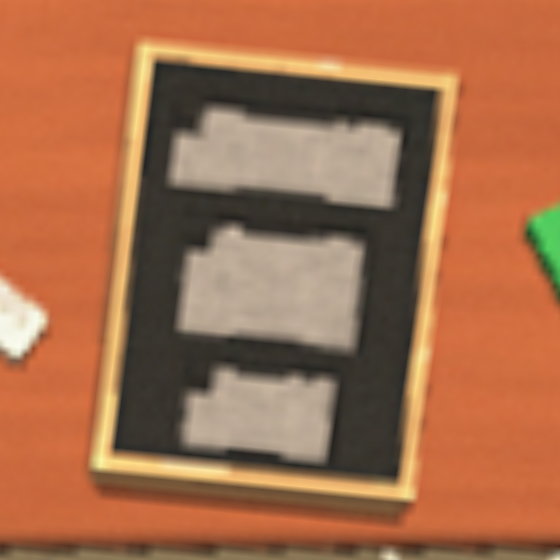

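View pics/b3.png

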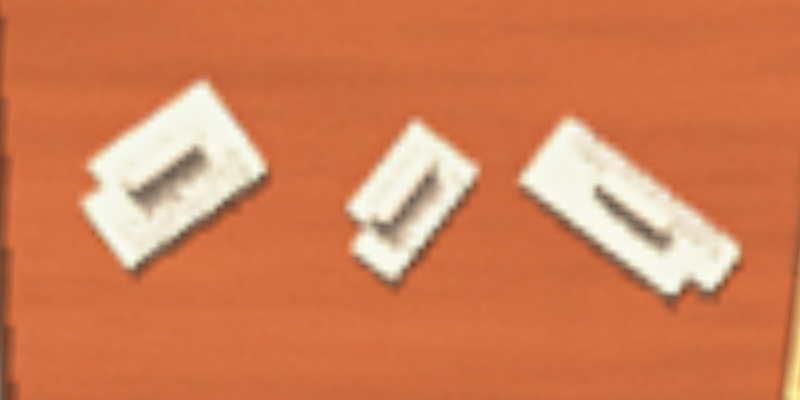

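The lever sits in the one-dot notch at lower right, and the dial pointer points right, roughly q≈1.5. The inserts' yaws are about 36°, 56° and 145°, and the tray is at about -6°. I'll go above the slicer for a wrist view.

```bash
cat >> h.py <<'E'
def Ryaw(a):
    a=np.radians(a); return np.array([[-np.sin(a),np.cos(a),0],[np.cos(a),np.sin(a),0],[0,0,-1]]).T
def pose():
    s=monitor.read_state(); return s, np.array(s["ee_pos"]), R.from_quat(s["eef_rot"]).as_matrix()
def rel(pos,yaw,verbose=True):
    s,p,M=pose()
    sh=M.T@(np.array(pos)-p); rv=R.from_matrix(M.T@Ryaw(yaw)).as_rotvec()/(2*np.pi)
    cy=np.degrees(np.arctan2(M[1,1],M[0,1]))
    if verbose: print("at",p.round(4),"yaw",cy.round(2),"tilt",np.round(M[:2,2],4),"t",round(s["time"],2),"q",np.round(s["joint_positions"],2),"F",np.round(s["ft_force"],1),"w",round(s["width"],4)); print("shift xyz",sh.round(4),"turn",rv.round(4))
    return sh,rv
E
python3 - <<'E'
from h import *
d=cam("wrist"); s,p,M=pose()
print("cam in tool",M.T@(d["xyz"]-p), "axes\n",(M.T@d["R"]).round(3))
rel((0.40,0.28,0.27),60)
rel((0.40,0.28,0.27),0)
rel((0.40,0.28,0.27),90)
E
```

```text
cam in tool [ 0.08495127 -0.00054248 -0.09238983] axes
 [[-0.    -0.952 -0.306]
 [ 1.    -0.    -0.   ]
 [ 0.    -0.306  0.952]]
at [0.2818 0.5579 0.2923] yaw 63.2 tilt [-0.      0.0001] t 2.45 q [-1.13  0.33 -0.06  1.46  0.02  1.35 -0.09] F [-0.8 -0.1  0.6] w 0.0866
shift xyz [-0.2308 -0.1948  0.0222] turn [ 0.     -0.      0.0089]
at [0.2818 0.5579 0.2923] yaw 63.2 tilt [-0.      0.0001] t 2.45 q [-1.13  0.33 -0.06  1.46  0.02  1.35 -0.09] F [-0.8 -0.1  0.6] w 0.0866
shift xyz [-0.2308 -0.1948  0.0222] turn [ 0.     -0.      0.1756]
at [0.2818 0.5579 0.2923] yaw 63.2 tilt [-0.      0.0001] t 2.45 q [-1.13  0.33 -0.06  1.46  0.02  1.35 -0.09] F [-0.8 -0.1  0.6] w 0.0866
shift xyz [-0.2308 -0.1948  0.0222] turn [ 0.     -0.     -0.0744]
```

```bash
python3 - <<'E'
from h import *
rel((0.43,0.26,0.28),90)
E
```

```text
at [0.2818 0.5579 0.2923] yaw 63.2 tilt [-0.      0.0001] t 2.45 q [-1.13  0.33 -0.06  1.46  0.02  1.35 -0.09] F [-0.8 -0.1  0.6] w 0.0866
shift xyz [-0.2666 -0.1991  0.0122] turn [ 0.     -0.     -0.0744]
```

Call:
drive_tool:
  plan:
    - {"x": -0.267,"y": -0.199,"z": 0.012,"rz": -0.0744,"fingers": 0.6}
    - {"x": -0.267,"y": -0.199,"z": 0.012,"rz": -0.0744,"fingers": 0.6}
    - {"x": -0.267,"y": -0.199,"z": 0.012,"rz": -0.0744,"fingers": 0.6}
    - {"x": -0.267,"y": -0.199,"z": 0.012,"rz": -0.0744,"fingers": 0.6}
    - {"x": -0.267,"y": -0.199,"z": 0.012,"rz": -0.0744,"fingers": 0.6}
    - {"x": -0.267,"y": -0.199,"z": 0.012,"rz": -0.0744,"fingers": 0.6}
    - {"x": -0.267,"y": -0.199,"z": 0.012,"rz": -0.0744,"fingers": 0.6}
    - {"x": -0.267,"y": -0.199,"z": 0.012,"rz": -0.0744,"fingers": 0.6}

```text
validation failed for argument at $.pl...
```

```bash
python3 - <<'E'
from h import *
rel((0.43,0.26,0.28),90)
d=cam("wrist"); d["w"]=1
cv2.imwrite("pics/c_w.png",d["color"][:,:,::-1])
cv2.imwrite("pics/c1.png",virt(d,(0.446,0.282),0.04,0.14,2000)[:,:,::-1])
t=cam("top"); 
for n in ("lever_grip","lever_pivot","dial_grip","dial_pointer","zero_line","notch_ring","notch_two_dots","slicer"):
    print(n,[(np.round(q["centre"],3).tolist(),round(q["confidence"],2)) for q in nets.find_in(n,"wrist")[:3]])
E
```

```text
at [0.2818 0.5579 0.2923] yaw 63.2 tilt [-0.      0.0001] t 2.45 q [-1.13  0.33 -0.06  1.46  0.02  1.35 -0.09] F [-0.8 -0.1  0.6] w 0.0866
shift xyz [-0.2666 -0.1991  0.0122] turn [ 0.     -0.     -0.0744]
lever_grip [([0.479, -0.34, 0.027], 0.63)]
lever_pivot [([0.435, 0.356, 0.045], 0.8)]
dial_grip []
dial_pointer [([0.48, -0.342, 0.032], 0.35)]
zero_line [([0.431, 0.363, 0.039], 0.84), ([0.477, -0.34, 0.028], 0.31)]
notch_ring [([0.432, 0.359, 0.041], 0.66)]
notch_two_dots [([0.432, 0.354, 0.04], 0.81)]
slicer [([0.437, 0.352, 0.038], 0.61)]
```

View pics/c_w.png

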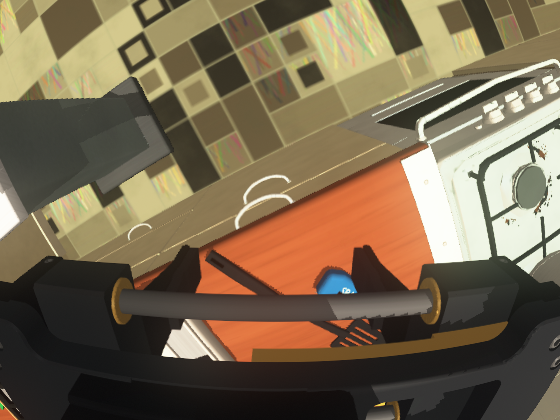

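View pics/c1.png

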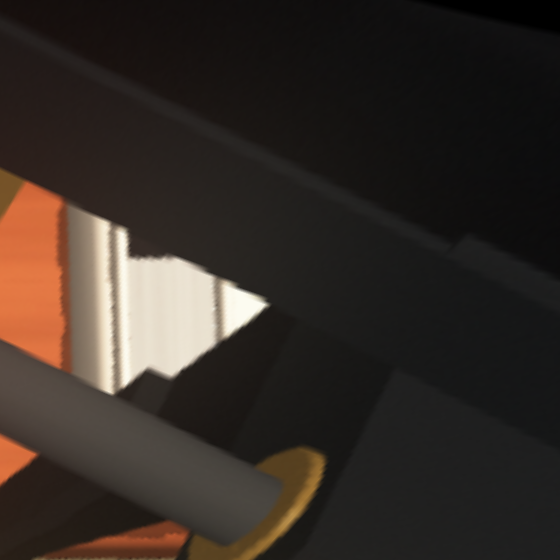

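The call was refused by validation, so the arm has not moved. I'll retry with every key given.

Call:
drive_tool:
  plan:
    - {"rx": 0,"ry": 0,"rz": -0.074,"x": -0.267,"y": -0.199,"z": 0.012,"fingers": 0.6}
    - {"rx": 0,"ry": 0,"rz": -0.074,"x": -0.267,"y": -0.199,"z": 0.012,"fingers": 0.6}
    - {"rx": 0,"ry": 0,"rz": -0.074,"x": -0.267,"y": -0.199,"z": 0.012,"fingers": 0.6}
    - {"rx": 0,"ry": 0,"rz": -0.074,"x": -0.267,"y": -0.199,"z": 0.012,"fingers": 0.6}
    - {"rx": 0,"ry": 0,"rz": -0.074,"x": -0.267,"y": -0.199,"z": 0.012,"fingers": 0.6}
    - {"rx": 0,"ry": 0,"rz": -0.074,"x": -0.267,"y": -0.199,"z": 0.012,"fingers": 0.6}
    - {"rx": 0,"ry": 0,"rz": -0.074,"x": -0.267,"y": -0.199,"z": 0.012,"fingers": 0.6}
    - {"rx": 0,"ry": 0,"rz": -0.074,"x": -0.267,"y": -0.199,"z": 0.012,"fingers": 0.6}
  squeeze: 20

```text
time: 3.95
ee_pos: [0.4298, 0.2611, 0.2803]
eef_rot: [0.001, 1.0, 0.0, -0.0]
ft_force: [0.6, 0.8, -0.1]
width: 0.0521
```

```bash
python3 - <<'E'
from h import *
d=cam("wrist"); d["w"]=1
cv2.imwrite("pics/d_w.png",d["color"][:,:,::-1])
cv2.imwrite("pics/d1.png",virt(d,(0.446,0.282),0.04,0.14,2000)[:,:,::-1])
for n in ("lever_grip","lever_pivot","dial_grip","dial_pointer","zero_line","notch_ring","notch_two_dots","slicer"):
    print(n,[(np.round(q["centre"],3).tolist(),round(q["confidence"],2)) for q in nets.find_in(n,"wrist")[:3]])
rel((0.43,0.26,0.28),90)
E
```

```text
lever_grip [([0.426, 0.241, 0.059], 0.77)]
lever_pivot [([0.431, 0.277, 0.04], 0.61)]
dial_grip [([0.51, 0.26, 0.05], 0.88), ([0.429, 0.282, 0.04], 0.64)]
dial_pointer [([0.469, 0.121, 0.015], 0.27)]
zero_line [([0.43, 0.284, 0.041], 0.89), ([0.455, 0.003, 0.019], 0.18)]
notch_ring [([0.43, 0.277, 0.038], 0.63)]
notch_two_dots [([0.43, 0.278, 0.041], 0.9), ([0.449, -0.106, 0.011], 0.38)]
slicer [([0.432, 0.276, 0.04], 0.58)]
at [0.4303 0.2601 0.2802] yaw 89.86 tilt [-0.      0.0001] t 4.4 q [-0.71  0.07  0.08  1.8  -0.01  1.27  0.94] F [-0.1  0.2  0. ] w 0.052
shift xyz [ 0.0003 -0.0001  0.0002] turn [ 0.     -0.     -0.0004]
```

View pics/d_w.png

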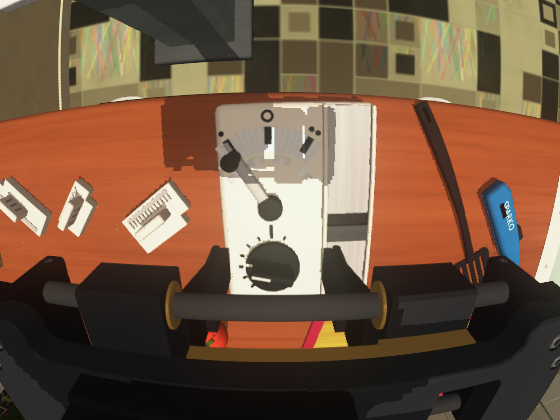

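View pics/d1.png

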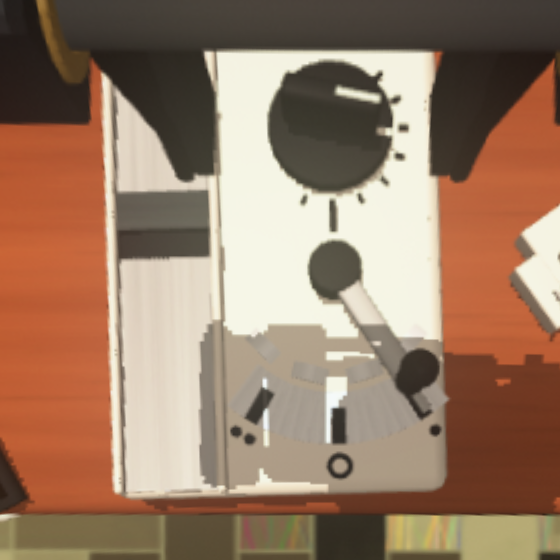

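This wrist view is sharp. In the rectified view at 2000 px/m, the handle is at about (404,385) after height correction, the pivot at (334,276), the ring notch at (339,425), the two-dot notch at (260,405) and the zero line at (333,215). Slicer yaw is about 1.6°. The bar's white marker and the pointer lie to the right.

```bash
python3 - <<'E'
from h import *
rel((0.3935,0.2198,0.127),123)
E
```

```text
at [0.4303 0.2601 0.2802] yaw 89.86 tilt [-0.      0.0001] t 4.4 q [-0.71  0.07  0.08  1.8  -0.01  1.27  0.94] F [-0.1  0.2  0. ] w 0.052
shift xyz [ 0.0367 -0.0404  0.1532] turn [ 0.     -0.     -0.0921]
```

Call:
drive_tool:
  plan:
    - {"rx": 0,"ry": 0,"rz": -0.092,"x": 0.0367,"y": -0.0404,"z": 0.05,"fingers": 0.6}
    - {"rx": 0,"ry": 0,"rz": -0.092,"x": 0.0367,"y": -0.0404,"z": 0.05,"fingers": 0.6}
    - {"rx": 0,"ry": 0,"rz": -0.092,"x": 0.0367,"y": -0.0404,"z": 0.05,"fingers": 0.6}
    - {"rx": 0,"ry": 0,"rz": -0.092,"x": 0.0367,"y": -0.0404,"z": 0.07,"fingers": 0.6}
    - {"rx": 0,"ry": 0,"rz": -0.092,"x": 0.0367,"y": -0.0404,"z": 0.07,"fingers": 0.6}
    - {"rx": 0,"ry": 0,"rz": -0.092,"x": 0.0367,"y": -0.0404,"z": 0.07,"fingers": 0.6}

```text
time: 5.15
ee_pos: [0.3937, 0.2197, 0.2108]
eef_rot: [-0.283, 0.959, 0.0, 0.0]
ft_force: [-0.5, -0.0, -0.1]
width: 0.0521
```

```bash
python3 - <<'E'
from h import *
d=cam("wrist"); d["w"]=1
cv2.imwrite("pics/e_w.png",d["color"][:,:,::-1])
print(wrist_proj(d,[[0.3935,0.2198,0.0855],[0.3935,0.2198,0.074]]))
rel((0.3935,0.2198,0.127),123)
E
```

```text
[[275.97391514 228.31941398]
 [275.95150839 222.74237782]]
at [0.3939 0.2198 0.2109] yaw 122.93 tilt [0.0007 0.0006] t 5.2 q [-0.69  0.01  0.08  2.01 -0.    1.12  1.54] F [-0.7  0.8 -0.2] w 0.052
shift xyz [0.0004 0.0002 0.0839] turn [ 0.      0.0001 -0.0002]
```

View pics/e_w.png

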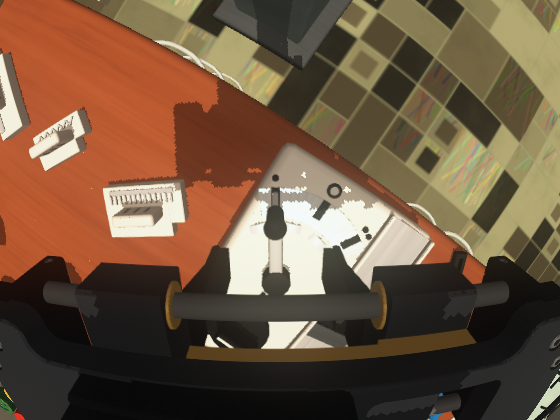

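The ball is at (276,228), exactly where predicted. I'll descend and close.

Call:
drive_tool:
  plan:
    - {"rx": 0,"ry": 0,"rz": 0,"x": 0,"y": 0,"z": 0.05,"fingers": 0.6}
    - {"rx": 0,"ry": 0,"rz": 0,"x": 0,"y": 0,"z": 0.084,"fingers": 0.6}
    - {"rx": 0,"ry": 0,"rz": 0,"x": 0,"y": 0,"z": 0.084,"fingers": 0.6}
    - {"rx": 0,"ry": 0,"rz": 0,"x": 0,"y": 0,"z": 0.084,"fingers": 0.1}
    - {"rx": 0,"ry": 0,"rz": 0,"x": 0,"y": 0,"z": 0.084,"fingers": 0.1}
    - {"rx": 0,"ry": 0,"rz": 0,"x": 0,"y": 0,"z": 0.084,"fingers": 0.1}
    - {"rx": 0,"ry": 0,"rz": 0,"x": 0,"y": 0,"z": 0.084,"fingers": 0.1}
  squeeze: 20

```text
time: 6.08
ee_pos: [0.3938, 0.2197, 0.1267]
eef_rot: [-0.284, 0.959, 0.0, 0.0]
ft_force: [-0.2, -0.2, 0.7]
width: 0.0204
```

```bash
python3 - <<'E'
from h import *
rel((0.3935,0.2198,0.127),123)
# arc about pivot, in current commanded frame
s,p,M=pose()
P=np.array([0.4479,0.2553]); 
for q in np.linspace(0,1.15,9):
    a=0.578-q; t=np.array([P[0]-.065*np.cos(a),P[1]-.065*np.sin(a),p[2]])
    print(round(q,2), (M.T@(t-np.array([0.3935,0.2198,p[2]]))).round(4), round(q/2/np.pi,4))
E
```

```text
at [0.3938 0.2197 0.1267] yaw 122.95 tilt [0.0007 0.0006] t 6.08 q [-0.69  0.12  0.08  2.09 -0.01  0.92  1.55] F [-0.2 -0.2  0.7] w 0.0204
shift xyz [ 0.0002  0.0002 -0.0003] turn [ 0.      0.0001 -0.0001]
0.0 [ 0.  0. -0.] 0.0
0.14 [-0.0006  0.0093  0.    ] 0.0229
0.29 [-0.0026  0.0185  0.    ] 0.0458
0.43 [-0.0058  0.0272  0.    ] 0.0686
0.57 [-0.0103  0.0354  0.    ] 0.0915
0.72 [-0.0159  0.0429  0.    ] 0.1144
0.86 [-0.0225  0.0494  0.    ] 0.1373
1.01 [-0.03   0.055  0.   ] 0.1601
1.15 [-0.0382  0.0594  0.    ] 0.183
```

Call:
drive_tool:
  plan:
    - {"rx": 0,"ry": 0,"rz": 0,"x": 0,"y": 0,"z": 0,"fingers": 0.1}
    - {"rx": 0,"ry": 0,"rz": 0,"x": 0,"y": 0,"z": 0,"fingers": 0.1}
    - {"rx": 0,"ry": 0,"rz": 0.0229,"x": -0.0006,"y": 0.0093,"z": 0,"fingers": 0.1}
    - {"rx": 0,"ry": 0,"rz": 0.0458,"x": -0.0026,"y": 0.0185,"z": 0,"fingers": 0.1}
    - {"rx": 0,"ry": 0,"rz": 0.0686,"x": -0.0058,"y": 0.0272,"z": 0,"fingers": 0.1}
    - {"rx": 0,"ry": 0,"rz": 0.0915,"x": -0.0103,"y": 0.0354,"z": 0,"fingers": 0.1}
    - {"rx": 0,"ry": 0,"rz": 0.1144,"x": -0.0159,"y": 0.0429,"z": 0,"fingers": 0.1}
    - {"rx": 0,"ry": 0,"rz": 0.1373,"x": -0.0225,"y": 0.0494,"z": 0,"fingers": 0.1}
    - {"rx": 0,"ry": 0,"rz": 0.16,"x": -0.03,"y": 0.055,"z": 0,"fingers": 0.1}
    - {"rx": 0,"ry": 0,"rz": 0.178,"x": -0.0365,"y": 0.0587,"z": 0,"fingers": 0.1}
    - {"rx": 0,"ry": 0,"rz": 0.178,"x": -0.0365,"y": 0.0587,"z": 0,"fingers": 0.1}

```text
time: 7.45
ee_pos: [0.3926, 0.289, 0.1264]
eef_rot: [0.269, 0.963, 0.0, 0.0]
ft_force: [0.2, -0.3, 4.1]
width: 0.0139
```

```bash
python3 - <<'E'
from h import *
rel((0.3916,0.2877,0.127),60)
d=cam("wrist"); d["w"]=1
cv2.imwrite("pics/f_w.png",d["color"][:,:,::-1])
E
```

```text
at [0.3926 0.289  0.1264] yaw 58.81 tilt [0.0004 0.0002] t 7.45 q [-0.84  0.2   0.13  2.01 -0.03  0.94  0.32] F [ 0.2 -0.3  4.1] w 0.0139
shift xyz [ 0.0002 -0.0017 -0.0006] turn [ 0.0001  0.     -0.0033]
```

View pics/f_w.png

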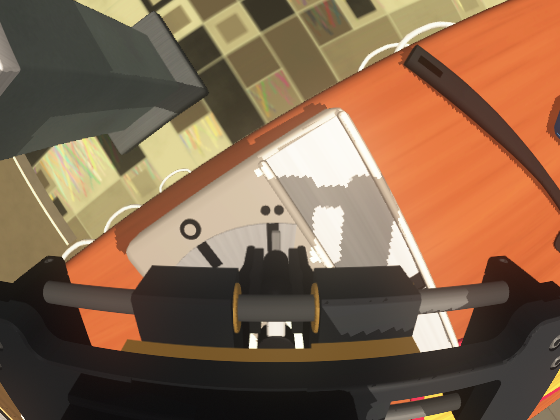

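The lever is in the two-dot groove, with the handle directly below the two dots at (272,210). I'll release it, lift and go over the dial.

Call:
drive_tool:
  plan:
    - {"rx": 0,"ry": 0,"rz": 0,"x": 0,"y": 0,"z": 0,"fingers": 0.6}
    - {"rx": 0,"ry": 0,"rz": 0,"x": 0,"y": 0,"z": 0,"fingers": 0.6}
    - {"rx": 0,"ry": 0,"rz": 0,"x": 0,"y": 0,"z": 0,"fingers": 0.6}
    - {"rx": 0,"ry": 0,"rz": 0,"x": 0,"y": 0,"z": -0.04,"fingers": 0.6}
    - {"rx": 0,"ry": 0,"rz": 0,"x": 0,"y": 0,"z": -0.09,"fingers": 0.6}
    - {"rx": 0,"ry": 0,"rz": 0,"x": 0,"y": 0,"z": -0.09,"fingers": 0.6}

```text
time: 8.25
ee_pos: [0.3936, 0.2898, 0.2198]
eef_rot: [0.268, 0.963, 0.003, 0.002]
ft_force: [0.0, -0.1, -0.5]
width: 0.0519
```

```bash
python3 - <<'E'
from h import *
rel((0.5202,0.2564,0.23),-10)
E
```

```text
at [0.3936 0.2898 0.2198] yaw 58.88 tilt [0.0046 0.0047] t 8.25 q [-0.85  0.08  0.13  1.92 -0.01  1.14  0.31] F [ 0.  -0.1 -0.5] w 0.0519
shift xyz [-0.1257  0.0369 -0.0098] turn [ 0.001  -0.0004  0.1913]
```

Call:
drive_tool:
  plan:
    - {"rx": 0,"ry": 0,"rz": 0.191,"x": -0.126,"y": 0.037,"z": -0.01,"fingers": 0.6}
    - {"rx": 0,"ry": 0,"rz": 0.191,"x": -0.126,"y": 0.037,"z": -0.01,"fingers": 0.6}
    - {"rx": 0,"ry": 0,"rz": 0.191,"x": -0.126,"y": 0.037,"z": -0.01,"fingers": 0.6}
    - {"rx": 0,"ry": 0,"rz": 0.191,"x": -0.126,"y": 0.037,"z": -0.01,"fingers": 0.6}
    - {"rx": 0,"ry": 0,"rz": 0.191,"x": -0.126,"y": 0.037,"z": -0.01,"fingers": 0.6}
    - {"rx": 0,"ry": 0,"rz": 0.191,"x": -0.126,"y": 0.037,"z": -0.01,"fingers": 0.6}
    - {"rx": 0,"ry": 0,"rz": 0.191,"x": -0.126,"y": 0.037,"z": -0.01,"fingers": 0.6}
    - {"rx": 0,"ry": 0,"rz": 0.191,"x": -0.126,"y": 0.037,"z": -0.01,"fingers": 0.6}
    - {"rx": 0,"ry": 0,"rz": 0.191,"x": -0.126,"y": 0.037,"z": -0.01,"fingers": 0.6}

```text
time: 9.38
ee_pos: [0.5191, 0.2551, 0.2257]
eef_rot: [0.765, 0.644, -0.0, -0.0]
ft_force: [-0.2, 0.2, 0.3]
width: 0.0525
```

```bash
python3 - <<'E'
from h import *
d=cam("wrist"); d["w"]=1
cv2.imwrite("pics/g_w.png",d["color"][:,:,::-1])
cv2.imwrite("pics/g1.png",virt(d,(0.446,0.282),0.04,0.14,2000)[:,:,::-1])
cv2.imwrite("pics/g2.png",virt(d,(0.51,0.2564),0.0755,0.06,4000)[:,:,::-1])
print(d["xyz"],nets.find_in("dial_grip","wrist"))
rel((0.5202,0.2564,0.1225),-10)
E
```

```text
[0.53309637 0.33836156 0.31805367] [{'centre': [0.5199, 0.2638, 0.048], 'confidence': 0.56}]
at [0.5192 0.2552 0.226 ] yaw -9.81 tilt [-0.0003 -0.0001] t 9.47 q [-0.83  0.28  0.35  1.69 -0.1   1.19 -0.62] F [ 0.6 -0.1 -0.3] w 0.052
shift xyz [0.0014 0.0008 0.1035] turn [-0.      0.      0.0005]
```

View pics/g1.png

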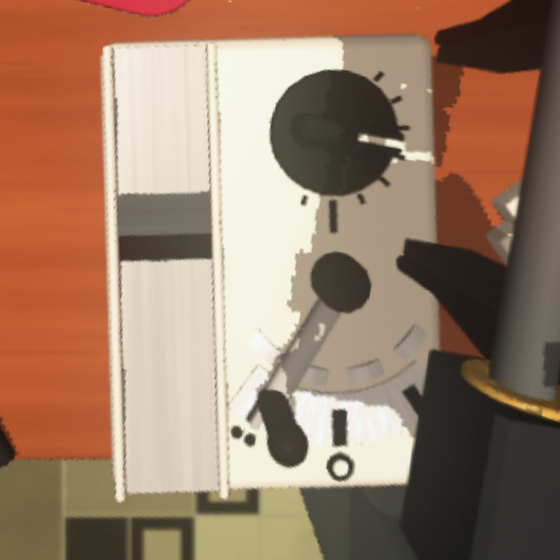

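View pics/g2.png

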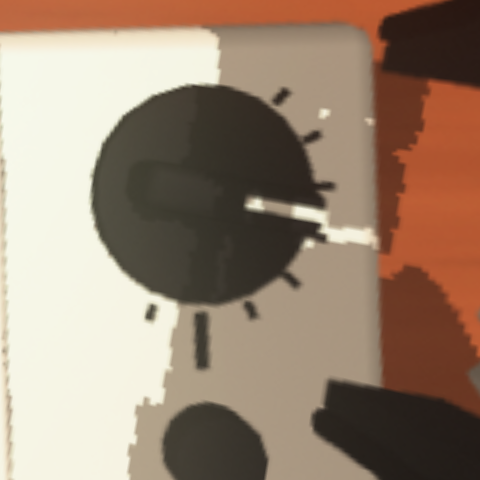

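The view confirms the dial axis at (331,132) in g1, which is world (0.5197, 0.2562). The pointer stripe tilts 10.7°, so q≈1.36. The lever is in the two-dot groove. Next I'll grasp the bar.

```bash
python3 - <<'E'
from h import *
rel((0.5197,0.2562,0.1225),-10.7)
E
```

```text
at [0.5192 0.2552 0.226 ] yaw -9.81 tilt [-0.0003 -0.0001] t 9.47 q [-0.83  0.28  0.35  1.69 -0.1   1.19 -0.62] F [ 0.6 -0.1 -0.3] w 0.052
shift xyz [0.0011 0.0004 0.1035] turn [-0.      0.      0.0025]
```

Call:
drive_tool:
  plan:
    - {"rx": 0,"ry": 0,"rz": 0.0025,"x": 0.001,"y": 0.0004,"z": 0.05,"fingers": 0.5}
    - {"rx": 0,"ry": 0,"rz": 0.0025,"x": 0.001,"y": 0.0004,"z": 0.09,"fingers": 0.5}
    - {"rx": 0,"ry": 0,"rz": 0.0025,"x": 0.001,"y": 0.0004,"z": 0.1035,"fingers": 0.5}
    - {"rx": 0,"ry": 0,"rz": 0.0025,"x": 0.001,"y": 0.0004,"z": 0.1035,"fingers": 0.5}
    - {"rx": 0,"ry": 0,"rz": 0.0025,"x": 0.001,"y": 0.0004,"z": 0.1035,"fingers": 0.05}
    - {"rx": 0,"ry": 0,"rz": 0.0025,"x": 0.001,"y": 0.0004,"z": 0.1035,"fingers": 0.05}
    - {"rx": 0,"ry": 0,"rz": 0.0025,"x": 0.001,"y": 0.0004,"z": 0.1035,"fingers": 0.05}
    - {"rx": 0,"ry": 0,"rz": 0.0025,"x": 0.001,"y": 0.0004,"z": 0.1035,"fingers": 0.05}
    - {"rx": 0,"ry": 0,"rz": 0.0025,"x": 0.001,"y": 0.0004,"z": 0.1035,"fingers": 0.05}
  squeeze: 15

```text
time: 10.6
ee_pos: [0.5204, 0.2562, 0.1232]
eef_rot: [0.77, 0.637, 0.001, 0.0]
ft_force: [2.5, 0.1, 1.9]
width: 0.012
```

```bash
python3 - <<'E'
from h import *
rel((0.5197,0.2562,0.1225),-10.7-77.7)
E
```

```text
at [0.5204 0.2562 0.1232] yaw -10.79 tilt [0.0012 0.0005] t 10.6 q [-0.81  0.4   0.34  1.78 -0.15  0.99 -0.61] F [2.5 0.1 1.9] w 0.012
shift xyz [-0.0001 -0.0007  0.0007] turn [ 1.000e-04 -2.000e-04  2.156e-01]
```

Call:
drive_tool:
  plan:
    - {"rx": 0,"ry": 0,"rz": 0.027,"x": 0,"y": 0,"z": 0,"fingers": 0.05}
    - {"rx": 0,"ry": 0,"rz": 0.054,"x": 0,"y": 0,"z": 0,"fingers": 0.05}
    - {"rx": 0,"ry": 0,"rz": 0.081,"x": 0,"y": 0,"z": 0,"fingers": 0.05}
    - {"rx": 0,"ry": 0,"rz": 0.108,"x": 0,"y": 0,"z": 0,"fingers": 0.05}
    - {"rx": 0,"ry": 0,"rz": 0.135,"x": 0,"y": 0,"z": 0,"fingers": 0.05}
    - {"rx": 0,"ry": 0,"rz": 0.162,"x": 0,"y": 0,"z": 0,"fingers": 0.05}
    - {"rx": 0,"ry": 0,"rz": 0.189,"x": 0,"y": 0,"z": 0,"fingers": 0.05}
    - {"rx": 0,"ry": 0,"rz": 0.2156,"x": 0,"y": 0,"z": 0,"fingers": 0.05}
    - {"rx": 0,"ry": 0,"rz": 0.2156,"x": 0,"y": 0,"z": 0,"fingers": 0.05}
    - {"rx": 0,"ry": 0,"rz": 0.2156,"x": 0,"y": 0,"z": 0,"fingers": 0.05}

```text
time: 11.85
ee_pos: [0.5197, 0.257, 0.1231]
eef_rot: [1.0, 0.017, 0.0, -0.001]
ft_force: [-2.7, 2.1, 4.8]
width: 0.0119
```

```bash
python3 - <<'E'
from h import *
rel((0.5197,0.2562,0.1225),-10.7-77.7)
d=cam("wrist"); d["w"]=1
cv2.imwrite("pics/h_w.png",d["color"][:,:,::-1])
E
```

```text
at [0.5197 0.257  0.1231] yaw -88.09 tilt [0.     0.0012] t 11.85 q [-1.02  0.44  0.59  1.79 -0.29  1.   -1.85] F [-2.7  2.1  4.8] w 0.0119
shift xyz [-0.      0.0008  0.0006] turn [-0.0002 -0.      0.0008]
```

View pics/h_w.png

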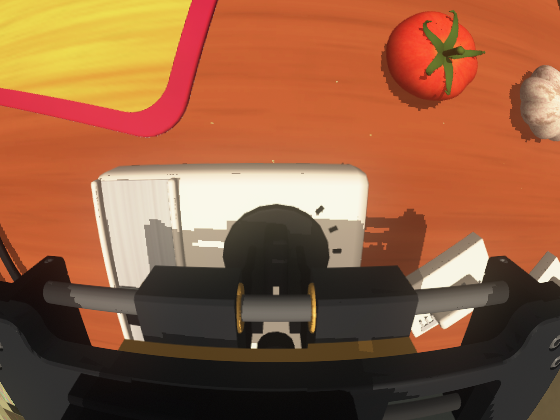

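Call:
drive_tool:
  plan:
    - {"rx": 0,"ry": 0,"rz": 0,"x": 0,"y": 0,"z": 0,"fingers": 0.5}
    - {"rx": 0,"ry": 0,"rz": 0,"x": 0,"y": 0,"z": 0,"fingers": 0.5}
    - {"rx": 0,"ry": 0,"rz": 0,"x": 0,"y": 0,"z": 0,"fingers": 0.5}
    - {"rx": 0,"ry": 0,"rz": 0,"x": 0,"y": 0,"z": -0.05,"fingers": 0.5}
    - {"rx": 0,"ry": 0,"rz": 0,"x": 0,"y": 0,"z": -0.11,"fingers": 0.5}
    - {"rx": 0,"ry": 0,"rz": 0,"x": 0,"y": 0,"z": -0.12,"fingers": 0.5}
    - {"rx": 0,"ry": 0,"rz": 0,"x": 0,"y": 0,"z": -0.12,"fingers": 0.5}

```text
time: 12.78
ee_pos: [0.5199, 0.2562, 0.2429]
eef_rot: [1.0, 0.014, 0.0, -0.0]
ft_force: [-0.7, -0.7, -1.1]
width: 0.0434
```

```bash
python3 - <<'E'
from h import *
rel((0.43,0.2877,0.24),60)
E
```

```text
at [0.5199 0.2562 0.2429] yaw -88.38 tilt [0.0006 0.0009] t 12.78 q [-1.07  0.3   0.65  1.68 -0.19  1.22 -1.92] F [-0.7 -0.7 -1.1] w 0.0434
shift xyz [-0.089  -0.034   0.0029] turn [ 1.000e-04 -2.000e-04 -4.122e-01]
```

Call:
drive_tool:
  plan:
    - {"rx": 0,"ry": 0,"rz": -0.412,"x": -0.089,"y": -0.034,"z": 0,"fingers": 0.6}
    - {"rx": 0,"ry": 0,"rz": -0.412,"x": -0.089,"y": -0.034,"z": 0,"fingers": 0.6}
    - {"rx": 0,"ry": 0,"rz": -0.412,"x": -0.089,"y": -0.034,"z": 0,"fingers": 0.6}
    - {"rx": 0,"ry": 0,"rz": -0.412,"x": -0.089,"y": -0.034,"z": 0,"fingers": 0.6}
    - {"rx": 0,"ry": 0,"rz": -0.412,"x": -0.089,"y": -0.034,"z": 0,"fingers": 0.6}
    - {"rx": 0,"ry": 0,"rz": -0.412,"x": -0.089,"y": -0.034,"z": 0,"fingers": 0.6}
    - {"rx": 0,"ry": 0,"rz": -0.412,"x": -0.089,"y": -0.034,"z": 0,"fingers": 0.6}
    - {"rx": 0,"ry": 0,"rz": -0.412,"x": -0.089,"y": -0.034,"z": 0,"fingers": 0.6}
    - {"rx": 0,"ry": 0,"rz": -0.412,"x": -0.089,"y": -0.034,"z": 0,"fingers": 0.6}
    - {"rx": 0,"ry": 0,"rz": -0.412,"x": -0.089,"y": -0.034,"z": 0,"fingers": 0.6}
    - {"rx": 0,"ry": 0,"rz": -0.412,"x": -0.089,"y": -0.034,"z": 0,"fingers": 0.6}
    - {"rx": 0,"ry": 0,"rz": -0.412,"x": -0.089,"y": -0.034,"z": 0,"fingers": 0.6}

```text
time: 14.28
ee_pos: [0.4292, 0.2872, 0.2407]
eef_rot: [0.416, 0.91, -0.002, -0.001]
ft_force: [0.4, -0.3, -0.1]
width: 0.0521
```

```bash
python3 - <<'E'
from h import *
rel((0.43,0.2877,0.24),60)
rel((0.3916,0.2877,0.127),60)
d=cam("wrist"); d["w"]=1
cv2.imwrite("pics/i1.png",virt(d,(0.446,0.282),0.04,0.14,2000)[:,:,::-1])
print(d["xyz"])
E
```

```text
at [0.4292 0.2872 0.2407] yaw 40.9 tilt [-0.0024 -0.0023] t 14.28 q [-1.07  0.13  0.43  1.83 -0.06  1.19  0.09] F [ 0.4 -0.3 -0.1] w 0.0521
shift xyz [-0.0002  0.001   0.0007] turn [-0.0005 -0.0001 -0.0531]
at [0.4292 0.2872 0.2407] yaw 40.9 tilt [-0.0024 -0.0023] t 14.28 q [-1.07  0.13  0.43  1.83 -0.06  1.19  0.09] F [ 0.4 -0.3 -0.1] w 0.0521
shift xyz [ 0.025  -0.0277  0.1138] turn [-0.0005 -0.0001 -0.0531]
[0.37343507 0.35112262 0.33307545]
```

View pics/i1.png

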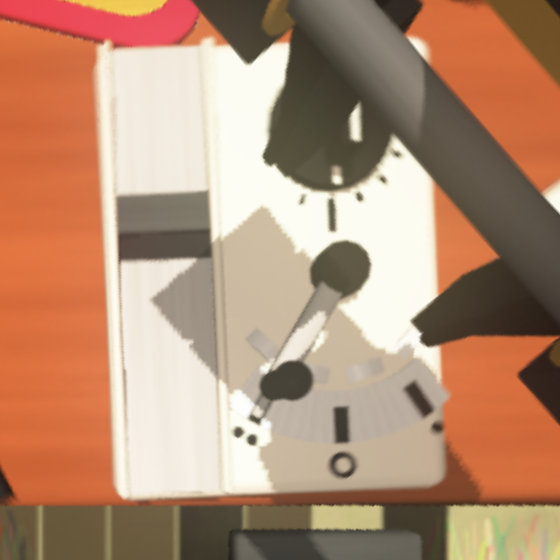

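```bash
python3 - <<'E'
from h import *
rel((0.45,0.256,0.22),90)
E
```

```text
at [0.4292 0.2872 0.2407] yaw 41.46 tilt [-0.0023 -0.0023] t 14.32 q [-1.07  0.13  0.43  1.83 -0.06  1.19  0.1 ] F [-0.2  0.5  0.3] w 0.0524
shift xyz [-0.0372 -0.005   0.0208] turn [-0.0005 -0.0002 -0.1348]
```

Call:
drive_tool:
  plan:
    - {"rx": 0,"ry": 0,"rz": -0.135,"x": -0.019,"y": -0.018,"z": -0.02,"fingers": 0.6}
    - {"rx": 0,"ry": 0,"rz": -0.135,"x": -0.019,"y": -0.018,"z": -0.02,"fingers": 0.6}
    - {"rx": 0,"ry": 0,"rz": -0.135,"x": -0.019,"y": -0.018,"z": -0.02,"fingers": 0.6}
    - {"rx": 0,"ry": 0,"rz": -0.135,"x": -0.019,"y": -0.018,"z": -0.02,"fingers": 0.6}
    - {"rx": 0,"ry": 0,"rz": -0.135,"x": -0.019,"y": -0.018,"z": -0.02,"fingers": 0.6}
    - {"rx": 0,"ry": 0,"rz": -0.135,"x": -0.019,"y": -0.018,"z": -0.02,"fingers": 0.6}
    - {"rx": 0,"ry": 0,"rz": -0.135,"x": -0.019,"y": -0.018,"z": -0.02,"fingers": 0.6}

```text
time: 15.2
ee_pos: [0.4283, 0.2613, 0.262]
eef_rot: [0.009, 1.0, -0.0, -0.0]
ft_force: [-0.2, -0.4, -0.3]
width: 0.0522
```

```bash
python3 - <<'E'
from h import *
rel((0.3916,0.2877,0.127),60)
d=cam("wrist"); d["w"]=1
cv2.imwrite("pics/j_w.png",d["color"][:,:,::-1])
a=virt(d,(0.50,0.2562),0.04,0.06,5000);b=virt(d,(0.50,0.2562),0.0495,0.06,5000);c=virt(d,(0.50,0.2562),0.0755,0.06,5000)
cv2.imwrite("pics/j1.png",np.hstack([a[:,150:450],b[:,150:450]])[:,:,::-1])
cv2.imwrite("pics/j2.png",c[:,:,::-1])
print(d["xyz"])
E
```

```text
at [0.4283 0.2613 0.262 ] yaw 88.92 tilt [-0.0009 -0.0008] t 15.2 q [-1.03  0.07  0.41  1.84 -0.03  1.23  0.94] F [-0.2 -0.4 -0.3] w 0.0522
shift xyz [0.0371 0.0258 0.135 ] turn [-0.0002 -0.0001  0.0803]
[0.3432067  0.26264972 0.35448363]
```

View pics/j1.png

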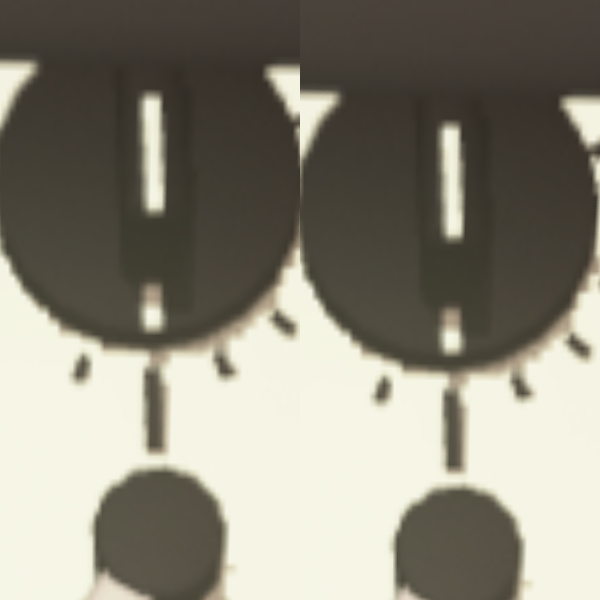

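View pics/j2.png

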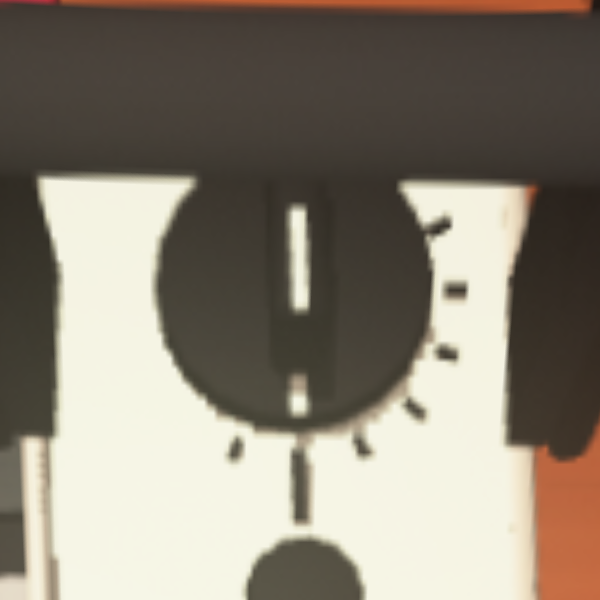

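The pointer stripe (slope 1.5°) is parallel to the slicer axis (1.6°), and its tip at (151,310) in the left panel is in line with the zero line at (153,370). The dial is set. Now the lever goes back to the ring.

Call:
drive_tool:
  plan:
    - {"rx": 0,"ry": 0,"rz": 0.08,"x": 0.037,"y": 0.0258,"z": 0.04,"fingers": 0.6}
    - {"rx": 0,"ry": 0,"rz": 0.08,"x": 0.037,"y": 0.0258,"z": 0.04,"fingers": 0.6}
    - {"rx": 0,"ry": 0,"rz": 0.08,"x": 0.037,"y": 0.0258,"z": 0.05,"fingers": 0.6}
    - {"rx": 0,"ry": 0,"rz": 0.08,"x": 0.037,"y": 0.0258,"z": 0.05,"fingers": 0.6}
    - {"rx": 0,"ry": 0,"rz": 0.08,"x": 0.037,"y": 0.0258,"z": 0.1,"fingers": 0.6}
    - {"rx": 0,"ry": 0,"rz": 0.08,"x": 0.037,"y": 0.0258,"z": 0.135,"fingers": 0.6}
    - {"rx": 0,"ry": 0,"rz": 0.08,"x": 0.037,"y": 0.0258,"z": 0.135,"fingers": 0.6}
    - {"rx": 0,"ry": 0,"rz": 0.08,"x": 0.037,"y": 0.0258,"z": 0.135,"fingers": 0.05}
    - {"rx": 0,"ry": 0,"rz": 0.08,"x": 0.037,"y": 0.0258,"z": 0.135,"fingers": 0.05}
    - {"rx": 0,"ry": 0,"rz": 0.08,"x": 0.037,"y": 0.0258,"z": 0.135,"fingers": 0.05}
    - {"rx": 0,"ry": 0,"rz": 0.08,"x": 0.037,"y": 0.0258,"z": 0.135,"fingers": 0.05}
    - {"rx": 0,"ry": 0,"rz": 0.08,"x": 0.037,"y": 0.0258,"z": 0.135,"fingers": 0.05}
  squeeze: 20

```text
time: 16.75
ee_pos: [0.392, 0.2879, 0.128]
eef_rot: [0.256, 0.967, 0.0, -0.0]
ft_force: [-1.5, -0.1, 3.9]
width: 0.0142
```

```bash
python3 - <<'E'
from h import *
rel((0.3916,0.2877,0.127),60)
s,p,M=pose()
P=np.array([0.4479,0.2553]); 
a0=0.578-1.1; t0=np.array([P[0]-.065*np.cos(a0),P[1]-.065*np.sin(a0),p[2]])
for q in np.linspace(1.1,0.55,5):
    a=0.578-q; t=np.array([P[0]-.065*np.cos(a),P[1]-.065*np.sin(a),p[2]])
    print(round(q,2), (M.T@(t-t0)).round(4), round((q-1.1)/2/np.pi,4))
E
```

```text
at [0.392  0.2879 0.128 ] yaw 60.32 tilt [-0.      0.0002] t 16.75 q [-1.07  0.2   0.38  2.02 -0.09  0.94  0.41] F [-1.5 -0.1  3.9] w 0.0142
shift xyz [ 0.0002 -0.0003  0.001 ] turn [ 0.     -0.      0.0009]
1.1 [0. 0. 0.] 0.0
0.96 [-0.0006 -0.0089 -0.    ] -0.0219
0.82 [-0.0024 -0.0177 -0.    ] -0.0438
0.69 [-0.0053 -0.0261 -0.    ] -0.0657
0.55 [-0.0094 -0.034  -0.    ] -0.0875
```

Call:
drive_tool:
  plan:
    - {"rx": 0,"ry": 0,"rz": -0.0219,"x": -0.0006,"y": -0.0089,"z": 0,"fingers": 0.05}
    - {"rx": 0,"ry": 0,"rz": -0.0438,"x": -0.0024,"y": -0.0177,"z": 0,"fingers": 0.05}
    - {"rx": 0,"ry": 0,"rz": -0.0657,"x": -0.0053,"y": -0.0261,"z": 0,"fingers": 0.05}
    - {"rx": 0,"ry": 0,"rz": -0.0875,"x": -0.0094,"y": -0.034,"z": 0,"fingers": 0.05}
    - {"rx": 0,"ry": 0,"rz": -0.0875,"x": -0.0094,"y": -0.034,"z": 0,"fingers": 0.05}
    - {"rx": 0,"ry": 0,"rz": -0.0875,"x": -0.0094,"y": -0.034,"z": 0,"fingers": 0.05}
    - {"rx": 0,"ry": 0,"rz": -0.0875,"x": -0.0094,"y": -0.034,"z": 0,"fingers": 0.5}
    - {"rx": 0,"ry": 0,"rz": -0.0875,"x": -0.0094,"y": -0.034,"z": 0,"fingers": 0.5}
    - {"rx": 0,"ry": 0,"rz": -0.0875,"x": -0.0094,"y": -0.034,"z": 0,"fingers": 0.5}
    - {"rx": 0,"ry": 0,"rz": -0.0875,"x": -0.0094,"y": -0.034,"z": -0.05,"fingers": 0.5}
    - {"rx": 0,"ry": 0,"rz": -0.0875,"x": -0.0094,"y": -0.034,"z": -0.11,"fingers": 0.5}
    - {"rx": 0,"ry": 0,"rz": -0.0875,"x": -0.0094,"y": -0.034,"z": -0.14,"fingers": 0.5}

```text
time: 18.25
ee_pos: [0.3839, 0.2541, 0.2709]
eef_rot: [-0.016, 1.0, 0.001, 0.001]
ft_force: [0.8, 0.6, -0.2]
width: 0.0431
```

```bash
python3 - <<'E'
from h import *
d=cam("wrist"); d["w"]=1
cv2.imwrite("pics/k1.png",virt(d,(0.446,0.282),0.04,0.14,2000)[:,:,::-1])
print(d["xyz"])
d=cam("top")
cv2.imwrite("pics/k2.png",virt(d,(0.46,-0.0),0.016,0.2,2000)[200:600,:,::-1])
rel((0.45,0.1,0.24),0)
E
```

```text
[0.29853465 0.25079483 0.36309755]
at [0.3845 0.2546 0.2712] yaw 91.8 tilt [0.0042 0.0047] t 18.35 q [-1.03 -0.04  0.34  1.92  0.01  1.25  0.91] F [ 0.6 -0.  -0.3] w 0.0434
shift xyz [-0.0605 -0.1567  0.0308] turn [ 0.0011 -0.      0.255 ]
```

View pics/k1.png

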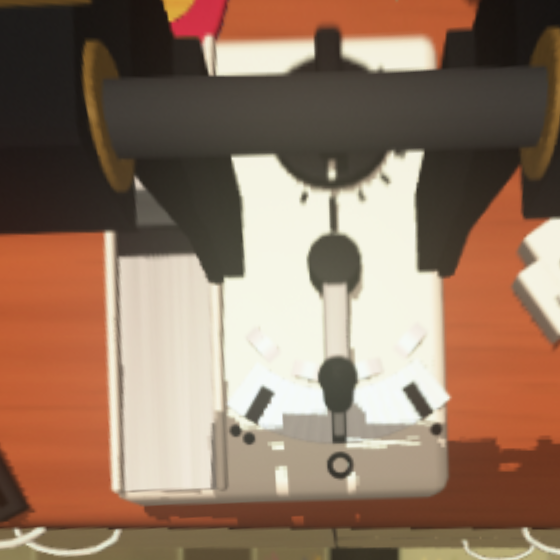

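View pics/k2.png

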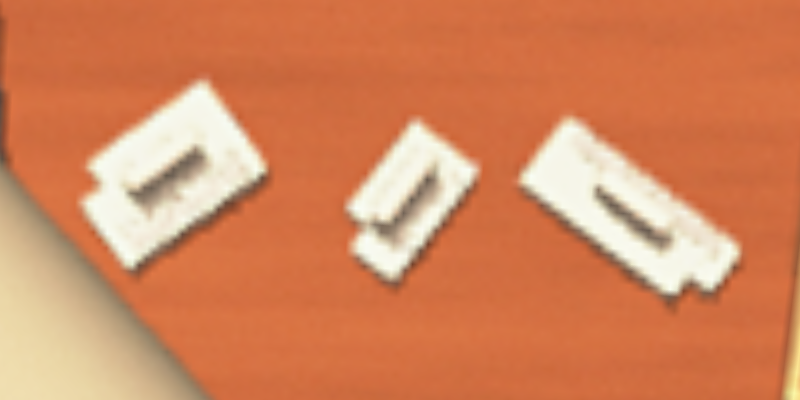

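The lever is in the ring notch: handle at (337,385), ring at (340,465), groove between. The pointer is still in line with the zero line. The inserts have not moved. Next I'll look at the tray.

```bash
python3 - <<'E'
from h import *
rel((0.45,-0.27,0.29),-6)
E
```

```text
at [0.3845 0.2546 0.2712] yaw 91.8 tilt [0.0042 0.0047] t 18.35 q [-1.03 -0.04  0.34  1.92  0.01  1.25  0.91] F [ 0.6 -0.  -0.3] w 0.0434
shift xyz [-0.0491 -0.5263 -0.0209] turn [ 1.100e-03 -1.000e-04  2.717e-01]
```

Call:
drive_tool:
  plan:
    - {"rx": 0.001,"ry": 0,"rz": 0.272,"x": -0.049,"y": -0.526,"z": -0.021,"fingers": 0.5}
    - {"rx": 0.001,"ry": 0,"rz": 0.272,"x": -0.049,"y": -0.526,"z": -0.021,"fingers": 0.5}
    - {"rx": 0.001,"ry": 0,"rz": 0.272,"x": -0.049,"y": -0.526,"z": -0.021,"fingers": 0.5}
    - {"rx": 0.001,"ry": 0,"rz": 0.272,"x": -0.049,"y": -0.526,"z": -0.021,"fingers": 0.5}
    - {"rx": 0.001,"ry": 0,"rz": 0.272,"x": -0.049,"y": -0.526,"z": -0.021,"fingers": 0.5}
    - {"rx": 0.001,"ry": 0,"rz": 0.272,"x": -0.049,"y": -0.526,"z": -0.021,"fingers": 0.5}
    - {"rx": 0.001,"ry": 0,"rz": 0.272,"x": -0.049,"y": -0.526,"z": -0.021,"fingers": 0.5}
    - {"rx": 0.001,"ry": 0,"rz": 0.272,"x": -0.049,"y": -0.526,"z": -0.021,"fingers": 0.5}
    - {"rx": 0.001,"ry": 0,"rz": 0.272,"x": -0.049,"y": -0.526,"z": -0.021,"fingers": 0.5}
    - {"rx": 0.001,"ry": 0,"rz": 0.272,"x": -0.049,"y": -0.526,"z": -0.021,"fingers": 0.5}
    - {"rx": 0.001,"ry": 0,"rz": 0.272,"x": -0.049,"y": -0.526,"z": -0.021,"fingers": 0.5}
    - {"rx": 0.001,"ry": 0,"rz": 0.272,"x": -0.049,"y": -0.526,"z": -0.021,"fingers": 0.5}

```text
time: 19.85
ee_pos: [0.4492, -0.2692, 0.2884]
eef_rot: [0.743, 0.67, -0.002, -0.0]
ft_force: [0.0, 0.6, -0.1]
width: 0.0437
```

```bash
python3 - <<'E'
from h import *
d=cam("wrist"); d["w"]=1
cv2.imwrite("pics/l_w.png",d["color"][:,:,::-1])
cv2.imwrite("pics/l1.png",virt(d,(0.45,-0.285),0.03,0.14,2000)[:,:,::-1])
print(d["xyz"])
rel((0.45,-0.27,0.29),-6)
E
```

```text
[ 0.4578398  -0.18502046  0.38053521]
at [ 0.4492 -0.2693  0.2885] yaw -5.93 tilt [-0.0038 -0.0028] t 19.9 q [-0.43  0.14  0.98  1.77 -0.12  1.29  0.47] F [0.1 0.3 0.8] w 0.0433
shift xyz [-0.0006  0.0009 -0.0015] turn [-0.0006  0.0005  0.0002]
```

View pics/l_w.png

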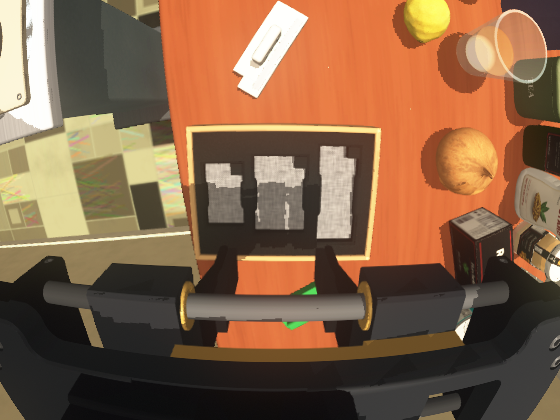

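View pics/l1.png

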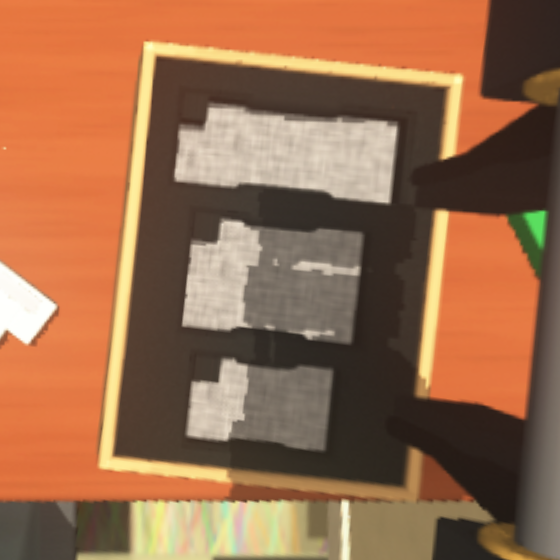

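The tray is well visible in the wrist view, at rows 125–260 and columns 187–381. I'll fit its pose with a model of the pocket floors.

```bash
cat > tray.py <<'E'
from h import *
from scipy.optimize import minimize
POC=[(0.062,110,40),(-0.004,86,54),(-0.068,70,40)]
def polys(x,y,yaw,play=4):
    c,s=np.cos(yaw),np.sin(yaw); out=[]
    for cx,L,W in POC:
        l=(L+play)/2e3; w=(W+play)/2e3; st=.014
        P=np.array([[w,-l],[w,l-st],[w-st,l-st],[w-st,l],[-w,l],[-w,-l]])+[cx,0]
        out.append(np.stack([x+c*P[:,0]-s*P[:,1],y+s*P[:,0]+c*P[:,1]],1))
    return out
def region(d,pose,S=4):
    f=wrist_proj if d.get("w") else proj
    acc=np.zeros((420*S//1,560*S//1),np.uint8)
    for p in polys(*pose):
        m=[]
        for z in (.030,.016):
            uv=f(d,np.c_[p,np.full(len(p),z)])
            im=np.zeros_like(acc); cv2.fillPoly(im,[np.round((uv+.5)*S-.5).astype(np.int32)],1); m.append(im)
        acc|=m[0]&m[1]
    return cv2.resize(acc.astype(np.float32),(560,420),interpolation=cv2.INTER_AREA)
def fit(d,pose0):
    hsv=cv2.cvtColor(d["color"],cv2.COLOR_RGB2HSV).astype(int)
    near=cv2.dilate((region(d,pose0)>0).astype(np.uint8),np.ones((9,9)))
    mask=((hsv[...,1]<90)&(hsv[...,2]>62)&(near>0)).astype(np.float32)
    cost=lambda v:np.abs(region(d,[v[0]/1e3,v[1]/1e3,v[2]/100])-mask).sum()
    v0=np.array([pose0[0]*1e3,pose0[1]*1e3,pose0[2]*100])
    best=minimize(cost,v0,method="Nelder-Mead",options=dict(initial_simplex=np.array([v0,v0+[4,0,0],v0+[0,4,0],v0+[0,0,4]]),xatol=.02,fatol=.2))
    return best,mask
E
python3 - <<'E'
from tray import *
for c in ("wrist","top"):
    d=cam(c); 
    if c=="wrist": d["w"]=1
    b,m=fit(d,(0.453,-0.285,-0.111))
    print(c,b.x,b.fun,m.sum())
    im=d["color"].copy(); 
    rg=region(d,[b.x[0]/1e3,b.x[1]/1e3,b.x[2]/100])
    vis=np.stack([m*255,rg*255,m*0],-1).astype(np.uint8)
    ys,xs=np.nonzero(m>0); y0,y1,x0,x1=ys.min()-8,ys.max()+8,xs.min()-8,xs.max()+8
    k=4 if c=="wrist" else 7
    cv2.imwrite(f"pics/m_{c}.png",cv2.resize(vis[y0:y1,x0:x1],None,fx=k,fy=k,interpolation=0)[:600,:800,::-1])
E
```

```text
wrist [ 453.97463353 -284.35659018  -10.60221459] 1098.375 9173.0
top [ 457.09471763 -281.0274719   -19.09197093] 853.5 1828.0
```

View pics/m_wrist.png

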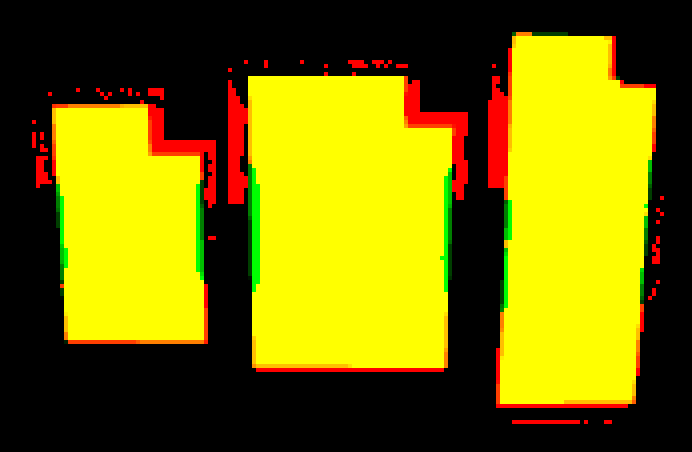

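View pics/m_top.png

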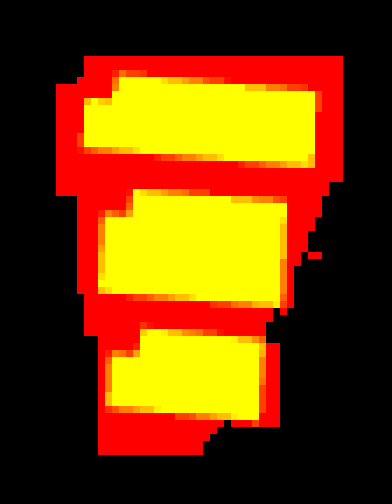

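```bash
sed -i 's/def fit(d,pose0):/def fit(d,pose0,th=62):/; s/\[...,2\]>62/[...,2]>th/' tray.py; python3 - <<'E'
from tray import *
for c,th in (("wrist",75),("wrist",90),("top",100),("top",120),("scene",90)):
    d=cam(c); 
    if c=="wrist": d["w"]=1
    b,m=fit(d,(0.453,-0.285,-0.111),th)
    print(c,b.x,b.fun,m.sum())
E
```

```text
wrist [ 454.02044505 -284.10724255  -10.62828288] 620.8125 8545.0
wrist [ 454.11207462 -284.2443421   -10.41505178] 595.3125 8388.0
top [ 457.0235229  -281.00180142  -19.05683935] 815.0 1787.0
top [ 461.44444444 -274.64814815  -23.18796296] 776.8125 1703.0
scene [ 452.89831962 -281.70730453  -10.69070645] 126.1875 746.0
```

The tray pose is firm: about (0.454, -0.284), yaw -6.05°. The long insert comes first.

```bash
python3 - <<'E'
from h import *
rel((0.45,-0.119,0.25),-35)
E
```

```text
at [ 0.449  -0.2704  0.2888] yaw -6.08 tilt [-0.0038 -0.0035] t 20.25 q [-0.43  0.14  0.98  1.77 -0.12  1.29  0.47] F [ 0.  -0.6 -0.1] w 0.0438
shift xyz [ 0.1508 -0.0149  0.0382] turn [-0.0004  0.0007  0.0803]
```

Call:
drive_tool:
  plan:
    - {"rx": 0,"ry": 0.0007,"rz": 0.08,"x": 0.151,"y": -0.015,"z": 0.038,"fingers": 0.5}
    - {"rx": 0,"ry": 0.0007,"rz": 0.08,"x": 0.151,"y": -0.015,"z": 0.038,"fingers": 0.5}
    - {"rx": 0,"ry": 0.0007,"rz": 0.08,"x": 0.151,"y": -0.015,"z": 0.038,"fingers": 0.5}
    - {"rx": 0,"ry": 0.0007,"rz": 0.08,"x": 0.151,"y": -0.015,"z": 0.038,"fingers": 0.5}
    - {"rx": 0,"ry": 0.0007,"rz": 0.08,"x": 0.151,"y": -0.015,"z": 0.038,"fingers": 0.5}
    - {"rx": 0,"ry": 0.0007,"rz": 0.08,"x": 0.151,"y": -0.015,"z": 0.038,"fingers": 0.5}

```text
time: 21.0
ee_pos: [0.45, -0.1199, 0.2504]
eef_rot: [0.887, 0.463, -0.001, -0.001]
ft_force: [0.1, 0.0, 0.7]
width: 0.0435
```

```bash
cat > ins.py <<'E'
from h import *
from scipy.optimize import minimize
DIM=dict(long=(110,40),wide=(86,54),short=(70,40))
def silh(d,name,v,S=4):
    f=wrist_proj if d.get("w") else proj
    x,y,a=v[:3]; z0=v[3] if len(v)>3 else 0.
    L,W=DIM[name]; l=L/2e3;w=W/2e3;st=.014
    R2=np.array([[np.cos(a),-np.sin(a)],[np.sin(a),np.cos(a)]])
    acc=np.zeros((420*S,560*S),np.uint8)
    def hull(P,zs):
        Q=(np.array(P)@R2.T)+[x,y]
        uv=np.vstack([f(d,np.c_[Q,np.full(len(Q),z0+z)]) for z in zs])
        h=cv2.convexHull(np.round((uv+.5)*S-.5).astype(np.int32)); cv2.fillConvexPoly(acc,h,1)
    hull([[w,-l],[w,l-st],[-w,l-st],[-w,-l]],(0,.016))
    hull([[w-st,-l],[w-st,l],[-w,l],[-w,-l]],(0,.016))
    hull([[.006,-.022],[.006,.022],[-.006,.022],[-.006,-.022]],(.016,.045))
    return cv2.resize(acc.astype(np.float32),(560,420),interpolation=cv2.INTER_AREA)
def fiti(d,name,v0,out=None):
    hsv=cv2.cvtColor(d["color"],cv2.COLOR_RGB2HSV).astype(int)
    near=cv2.dilate((silh(d,name,v0)>0).astype(np.uint8),np.ones((25,25)))
    mask=((hsv[...,1]<95)&(hsv[...,2]>70)&(near>0)).astype(np.float32)
    sc=lambda v:[v[0]/1e3,v[1]/1e3,v[2]/100]
    cost=lambda v:np.abs(silh(d,name,sc(v))-mask).sum()
    u=np.array([v0[0]*1e3,v0[1]*1e3,v0[2]*100])
    b=minimize(cost,u,method="Nelder-Mead",options=dict(initial_simplex=np.array([u,u+[6,0,0],u+[0,6,0],u+[0,0,8]]),xatol=.02,fatol=.2))
    if out:
        vis=np.stack([mask*255,silh(d,name,sc(b.x))*255,mask*0],-1).astype(np.uint8)
        ys,xs=np.nonzero(near); c=np.hstack([vis[ys.min():ys.max(),xs.min():xs.max()],d["color"][ys.min():ys.max(),xs.min():xs.max()]])
        k=min(4,int(780/c.shape[1]),int(590/c.shape[0]))
        cv2.imwrite(out,cv2.resize(c,None,fx=k,fy=k,interpolation=0)[:,:,::-1])
    v=sc(b.x); print(name,"x %.4f y %.4f yaw %.2f deg cost %.0f of %.0f"%(v[0],v[1],np.degrees(v[2]),b.fun,mask.sum()))
    return v
E
python3 - <<'E'
from ins import *
d=cam("wrist"); d["w"]=1
cv2.imwrite("pics/n_w.png",d["color"][:,:,::-1])
v=fiti(d,"long",(0.45,-0.119,np.radians(145)),"pics/n1.png")
rel((v[0],v[1],.110),np.degrees(v[2])-180)
E
```

```text
long x 0.4533 y -0.1179 yaw 142.50 deg cost 93 of 3788
at [ 0.45   -0.1201  0.2504] yaw -34.92 tilt [-0.0021  0.0001] t 21.05 q [-0.7  -0.04  0.86  1.96  0.03  1.21 -0.46] F [-0.6 -0.  -0.2] w 0.0434
shift xyz [0.0038 0.0017 0.1404] turn [-0.0003  0.0002  0.0072]
```

View pics/n_w.png

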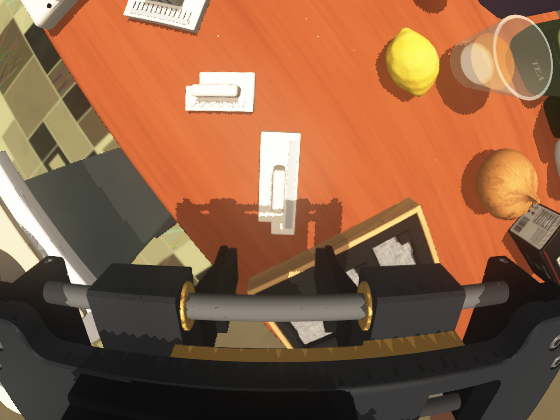

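View pics/n1.png

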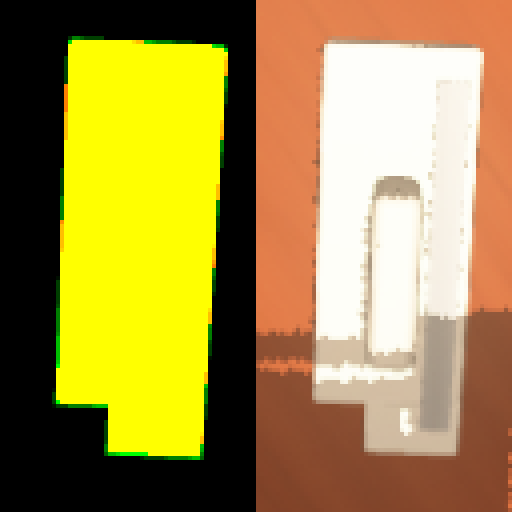

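The fit is excellent (cost 93 of 3788 px): the long insert is at (0.4533, -0.1179), yaw 142.5°. It needs a turn of -148°, so I'll turn it -105°, set it down and regrasp.

```bash
python3 - <<'E'
from h import *
rel((.4533,-.1179,.088),-37.5)
E
```

```text
at [ 0.45   -0.1201  0.2504] yaw -34.92 tilt [-0.0021  0.0001] t 21.05 q [-0.7  -0.04  0.86  1.96  0.03  1.21 -0.46] F [-0.6 -0.  -0.2] w 0.0434
shift xyz [0.0038 0.0017 0.1624] turn [-0.0003  0.0002  0.0072]
```

Call:
drive_tool:
  plan:
    - {"rx": 0,"ry": 0,"rz": 0.0072,"x": 0.0038,"y": 0.0017,"z": 0.06,"fingers": 0.5}
    - {"rx": 0,"ry": 0,"rz": 0.0072,"x": 0.0038,"y": 0.0017,"z": 0.12,"fingers": 0.5}
    - {"rx": 0,"ry": 0,"rz": 0.0072,"x": 0.0038,"y": 0.0017,"z": 0.15,"fingers": 0.5}
    - {"rx": 0,"ry": 0,"rz": 0.0072,"x": 0.0038,"y": 0.0017,"z": 0.1625,"fingers": 0.5}
    - {"rx": 0,"ry": 0,"rz": 0.0072,"x": 0.0038,"y": 0.0017,"z": 0.1625,"fingers": 0.5}
    - {"rx": 0,"ry": 0,"rz": 0.0072,"x": 0.0038,"y": 0.0017,"z": 0.1625,"fingers": 0.02}
    - {"rx": 0,"ry": 0,"rz": 0.0072,"x": 0.0038,"y": 0.0017,"z": 0.1625,"fingers": 0.02}
    - {"rx": 0,"ry": 0,"rz": 0.0072,"x": 0.0038,"y": 0.0017,"z": 0.1625,"fingers": 0.02}
    - {"rx": 0,"ry": 0,"rz": 0.0072,"x": 0.0038,"y": 0.0017,"z": 0.1625,"fingers": 0.02}
    - {"rx": 0,"ry": 0,"rz": 0.0072,"x": 0.0038,"y": 0.0017,"z": 0.1625,"fingers": 0.02}
  squeeze: 30

```text
time: 22.3
ee_pos: [0.4534, -0.1167, 0.088]
eef_rot: [0.897, 0.442, -0.001, -0.001]
ft_force: [-1.0, 0.1, 6.0]
width: 0.0116
```

```bash
python3 - <<'E'
from h import *
rel((.4533,-.1179,.0885),-37.5-105)
E
```

```text
at [ 0.4534 -0.1167  0.088 ] yaw -37.49 tilt [-0.0019  0.0006] t 22.3 q [-0.59  0.3   0.84  2.11 -0.29  0.86 -0.24] F [-1.   0.1  6. ] w 0.0116
shift xyz [-0.001   0.0007 -0.0005] turn [-1.000e-04  4.000e-04  2.917e-01]
```

Call:
drive_tool:
  plan:
    - {"rx": 0,"ry": 0,"rz": 0,"x": 0,"y": 0,"z": -0.03,"fingers": 0.02}
    - {"rx": 0,"ry": 0,"rz": 0.029,"x": 0,"y": 0,"z": -0.03,"fingers": 0.02}
    - {"rx": 0,"ry": 0,"rz": 0.058,"x": 0,"y": 0,"z": -0.03,"fingers": 0.02}
    - {"rx": 0,"ry": 0,"rz": 0.087,"x": 0,"y": 0,"z": -0.03,"fingers": 0.02}
    - {"rx": 0,"ry": 0,"rz": 0.116,"x": 0,"y": 0,"z": -0.03,"fingers": 0.02}
    - {"rx": 0,"ry": 0,"rz": 0.145,"x": 0,"y": 0,"z": -0.03,"fingers": 0.02}
    - {"rx": 0,"ry": 0,"rz": 0.174,"x": 0,"y": 0,"z": -0.03,"fingers": 0.02}
    - {"rx": 0,"ry": 0,"rz": 0.203,"x": 0,"y": 0,"z": -0.03,"fingers": 0.02}
    - {"rx": 0,"ry": 0,"rz": 0.232,"x": 0,"y": 0,"z": -0.03,"fingers": 0.02}
    - {"rx": 0,"ry": 0,"rz": 0.261,"x": 0,"y": 0,"z": -0.03,"fingers": 0.02}
    - {"rx": 0,"ry": 0,"rz": 0.291,"x": 0,"y": 0,"z": -0.03,"fingers": 0.02}
    - {"rx": 0,"ry": 0,"rz": 0.291,"x": 0,"y": 0,"z": -0.03,"fingers": 0.02}

```text
time: 23.8
ee_pos: [0.4529, -0.1167, 0.1174]
eef_rot: [0.898, -0.44, -0.001, 0.001]
ft_force: [0.3, 0.4, -1.4]
width: 0.0115
```

```bash
python3 - <<'E'
from h import *
rel((.4533,-.1179,.0885),-37.5-105)
E
```

```text
at [ 0.4529 -0.1167  0.1174] yaw -142.18 tilt [-0.0034 -0.0004] t 23.8 q [-0.92  0.42  1.26  2.1  -0.49  0.97 -1.88] F [ 0.3  0.4 -1.4] w 0.0115
shift xyz [0.0012 0.0004 0.0289] turn [0.0005 0.0003 0.0009]
```

Call:
drive_tool:
  plan:
    - {"rx": 0,"ry": 0,"rz": 0,"x": 0.001,"y": 0,"z": 0.015,"fingers": 0.02}
    - {"rx": 0,"ry": 0,"rz": 0,"x": 0.001,"y": 0,"z": 0.0285,"fingers": 0.02}
    - {"rx": 0,"ry": 0,"rz": 0,"x": 0.001,"y": 0,"z": 0.0285,"fingers": 0.02}
    - {"rx": 0,"ry": 0,"rz": 0,"x": 0.001,"y": 0,"z": 0.0285,"fingers": 0.5}
    - {"rx": 0,"ry": 0,"rz": 0,"x": 0.001,"y": 0,"z": 0.0285,"fingers": 0.5}
    - {"rx": 0,"ry": 0,"rz": 0,"x": 0.001,"y": 0,"z": 0.0285,"fingers": 0.5}
    - {"rx": 0,"ry": 0,"rz": 0,"x": 0.001,"y": 0,"z": -0.03,"fingers": 0.5}
    - {"rx": 0,"ry": 0,"rz": 0,"x": 0.001,"y": 0,"z": -0.09,"fingers": 0.5}
    - {"rx": 0,"ry": 0,"rz": 0,"x": 0.001,"y": 0,"z": -0.13,"fingers": 0.5}
    - {"rx": 0,"ry": 0,"rz": 0,"x": 0.001,"y": 0,"z": -0.13,"fingers": 0.5}

```text
time: 25.05
ee_pos: [0.4549, -0.1178, 0.2496]
eef_rot: [0.898, -0.44, -0.0, -0.002]
ft_force: [-0.1, 0.8, -0.3]
width: 0.0434
```

```bash
python3 - <<'E'
from ins import *
d=cam("wrist"); d["w"]=1
v=fiti(d,"long",(0.453,-0.117,np.radians(37)),"pics/o1.png")
rel((v[0],v[1],.24),np.degrees(v[2]))
d=cam("top")
cv2.imwrite("pics/o2.png",virt(d,(0.46,-0.0),0.016,0.2,2000)[200:600,:,::-1])
E
```

```text
long x 0.4519 y -0.1177 yaw 38.07 deg cost 72 of 3812
at [ 0.4553 -0.1187  0.2506] yaw -142.35 tilt [0.0027 0.0031] t 25.1 q [-1.13 -0.1   1.27  1.96  0.1   1.22 -2.39] F [ 1.1 -2.9  2.1] w 0.0435
shift xyz [-0.0029  0.0022  0.0106] turn [2.000e-04 1.000e-03 4.988e-01]
```

View pics/o1.png

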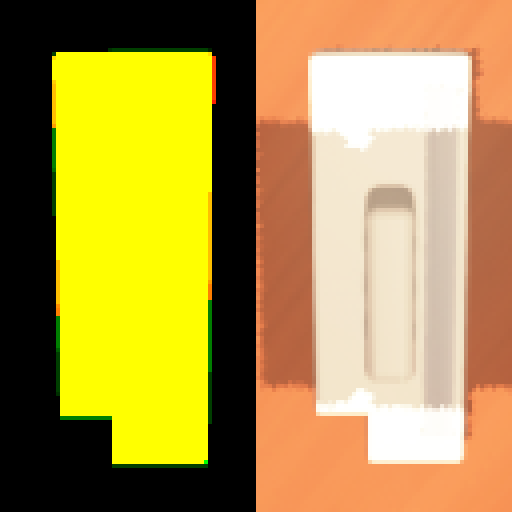

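View pics/o2.png

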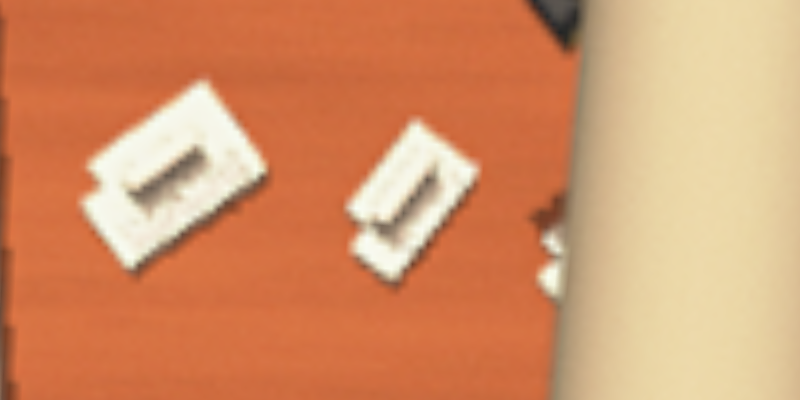

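The long insert is set down cleanly at yaw 38°. I'll turn the wrist back half a turn (positive yaw).

Call:
drive_tool:
  plan:
    - {"rx": 0,"ry": 0,"rz": -0.34,"x": -0.003,"y": 0.002,"z": 0.01,"fingers": 0.4}
    - {"rx": 0,"ry": 0,"rz": -0.34,"x": -0.003,"y": 0.002,"z": 0.01,"fingers": 0.4}
    - {"rx": 0,"ry": 0,"rz": -0.34,"x": -0.003,"y": 0.002,"z": 0.01,"fingers": 0.4}
    - {"rx": 0,"ry": 0,"rz": -0.34,"x": -0.003,"y": 0.002,"z": 0.01,"fingers": 0.4}
    - {"rx": 0,"ry": 0,"rz": -0.34,"x": -0.003,"y": 0.002,"z": 0.01,"fingers": 0.4}
    - {"rx": 0,"ry": 0,"rz": -0.34,"x": -0.003,"y": 0.002,"z": 0.01,"fingers": 0.4}
    - {"rx": 0,"ry": 0,"rz": -0.34,"x": -0.003,"y": 0.002,"z": 0.01,"fingers": 0.4}
    - {"rx": 0,"ry": 0,"rz": -0.34,"x": -0.003,"y": 0.002,"z": 0.01,"fingers": 0.4}
    - {"rx": 0,"ry": 0,"rz": -0.34,"x": -0.003,"y": 0.002,"z": 0.01,"fingers": 0.4}
    - {"rx": 0,"ry": 0,"rz": -0.34,"x": -0.003,"y": 0.002,"z": 0.01,"fingers": 0.4}
    - {"rx": 0,"ry": 0,"rz": -0.34,"x": -0.003,"y": 0.002,"z": 0.01,"fingers": 0.4}
    - {"rx": 0,"ry": 0,"rz": -0.34,"x": -0.003,"y": 0.002,"z": 0.01,"fingers": 0.4}

```text
time: 26.65
ee_pos: [0.4501, -0.1162, 0.2367]
eef_rot: [0.817, 0.576, -0.002, -0.001]
ft_force: [-0.3, -0.5, 0.6]
width: 0.0349
```

```bash
python3 - <<'E'
from h import *
rel((.4519,-.1177,.22),38.07)
E
```

```text
at [ 0.4501 -0.1162  0.2367] yaw -19.6 tilt [-0.0043 -0.0003] t 26.65 q [-1.21 -0.13  1.33  1.98  0.14  1.2  -0.28] F [-0.3 -0.5  0.6] w 0.0349
shift xyz [-0.0008  0.0023  0.0167] turn [-7.000e-04 -1.000e-04 -1.602e-01]
```

Call:
drive_tool:
  plan:
    - {"rx": -0.0007,"ry": 0,"rz": -0.16,"x": -0.0008,"y": 0.0023,"z": 0.017,"fingers": 0.4}
    - {"rx": -0.0007,"ry": 0,"rz": -0.16,"x": -0.0008,"y": 0.0023,"z": 0.017,"fingers": 0.4}
    - {"rx": -0.0007,"ry": 0,"rz": -0.16,"x": -0.0008,"y": 0.0023,"z": 0.017,"fingers": 0.4}
    - {"rx": -0.0007,"ry": 0,"rz": -0.16,"x": -0.0008,"y": 0.0023,"z": 0.017,"fingers": 0.4}
    - {"rx": -0.0007,"ry": 0,"rz": -0.16,"x": -0.0008,"y": 0.0023,"z": 0.017,"fingers": 0.4}
    - {"rx": -0.0007,"ry": 0,"rz": -0.16,"x": -0.0008,"y": 0.0023,"z": 0.017,"fingers": 0.4}
    - {"rx": -0.0007,"ry": 0,"rz": -0.16,"x": -0.0008,"y": 0.0023,"z": 0.017,"fingers": 0.4}

```text
time: 27.52
ee_pos: [0.4521, -0.1179, 0.2198]
eef_rot: [0.441, 0.898, 0.0, 0.0]
ft_force: [-0.5, 0.4, 1.1]
width: 0.0347
```

```bash
python3 - <<'E'
from ins import *
d=cam("wrist"); d["w"]=1
v=fiti(d,"long",(0.452,-0.1177,np.radians(38)),"pics/p1.png")
rel((v[0],v[1],.088),np.degrees(v[2]))
E
```

```text
long x 0.4522 y -0.1182 yaw 37.80 deg cost 102 of 4437
at [ 0.4521 -0.1179  0.2199] yaw 37.61 tilt [0.0004 0.0002] t 27.57 q [-1.13 -0.    1.32  2.    0.    1.14  0.85] F [-0.1 -0.7  0.3] w 0.035
shift xyz [-0.0003 -0.0002  0.1319] turn [ 0.0001  0.     -0.0005]
```

View pics/p1.png

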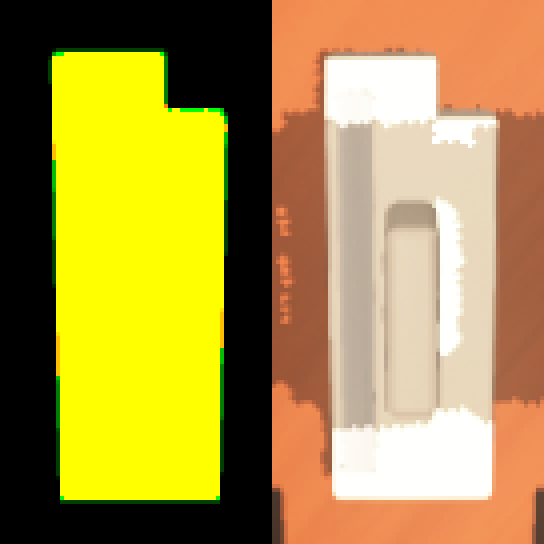

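Call:
drive_tool:
  plan:
    - {"rx": 0,"ry": 0,"rz": 0,"x": 0,"y": 0,"z": 0.06,"fingers": 0.4}
    - {"rx": 0,"ry": 0,"rz": 0,"x": 0,"y": 0,"z": 0.115,"fingers": 0.4}
    - {"rx": 0,"ry": 0,"rz": 0,"x": 0,"y": 0,"z": 0.132,"fingers": 0.4}
    - {"rx": 0,"ry": 0,"rz": 0,"x": 0,"y": 0,"z": 0.132,"fingers": 0.4}
    - {"rx": 0,"ry": 0,"rz": 0,"x": 0,"y": 0,"z": 0.132,"fingers": 0.02}
    - {"rx": 0,"ry": 0,"rz": 0,"x": 0,"y": 0,"z": 0.132,"fingers": 0.02}
    - {"rx": 0,"ry": 0,"rz": 0,"x": 0,"y": 0,"z": 0.132,"fingers": 0.02}
    - {"rx": 0,"ry": 0,"rz": 0,"x": 0,"y": 0,"z": 0.132,"fingers": 0.02}
    - {"rx": 0,"ry": 0,"rz": 0,"x": 0,"y": 0,"z": 0.132,"fingers": 0.02}
    - {"rx": 0,"ry": 0,"rz": 0,"x": 0,"y": 0,"z": 0.1,"fingers": 0.02}
    - {"rx": 0,"ry": 0,"rz": 0,"x": 0,"y": 0,"z": 0.07,"fingers": 0.02}
    - {"rx": 0,"ry": 0,"rz": 0,"x": 0,"y": 0,"z": 0.07,"fingers": 0.02}
  squeeze: 35

```text
time: 29.08
ee_pos: [0.4536, -0.1178, 0.1519]
eef_rot: [0.44, 0.898, 0.002, 0.002]
ft_force: [0.5, 0.5, -2.3]
width: 0.0112
```

```bash
python3 - <<'E'
from h import *
rel((0.5157,-0.2907,.15),-6.05)
E
```

```text
at [ 0.4536 -0.1178  0.1519] yaw 37.77 tilt [0.0047 0.0022] t 29.07 q [-0.95  0.26  1.24  2.07 -0.3   1.    1.11] F [ 0.5  0.5 -2.3] w 0.0112
shift xyz [-0.1747 -0.0568  0.0019] turn [ 8.000e-04 -1.000e-04  1.217e-01]
```

Call:
drive_tool:
  plan:
    - {"rx": 0.0008,"ry": 0,"rz": 0.0154,"x": -0.022,"y": -0.007,"z": 0.002,"fingers": 0.02}
    - {"rx": 0.0008,"ry": 0,"rz": 0.0308,"x": -0.044,"y": -0.014,"z": 0.002,"fingers": 0.02}
    - {"rx": 0.0008,"ry": 0,"rz": 0.0462,"x": -0.066,"y": -0.021,"z": 0.002,"fingers": 0.02}
    - {"rx": 0.0008,"ry": 0,"rz": 0.0616,"x": -0.088,"y": -0.0285,"z": 0.002,"fingers": 0.02}
    - {"rx": 0.0008,"ry": 0,"rz": 0.077,"x": -0.11,"y": -0.0357,"z": 0.002,"fingers": 0.02}
    - {"rx": 0.0008,"ry": 0,"rz": 0.0924,"x": -0.132,"y": -0.043,"z": 0.002,"fingers": 0.02}
    - {"rx": 0.0008,"ry": 0,"rz": 0.1078,"x": -0.154,"y": -0.05,"z": 0.002,"fingers": 0.02}
    - {"rx": 0.0008,"ry": 0,"rz": 0.1217,"x": -0.1747,"y": -0.0568,"z": 0.002,"fingers": 0.02}
    - {"rx": 0.0008,"ry": 0,"rz": 0.1217,"x": -0.1747,"y": -0.0568,"z": 0.002,"fingers": 0.02}
    - {"rx": 0.0008,"ry": 0,"rz": 0.1217,"x": -0.1747,"y": -0.0568,"z": 0.002,"fingers": 0.02}

```text
time: 30.32
ee_pos: [0.5142, -0.2902, 0.1475]
eef_rot: [0.743, 0.669, -0.001, -0.002]
ft_force: [-0.4, 0.3, -0.5]
width: 0.0118
```

```bash
python3 - <<'E'
from ins import *
d=cam("wrist"); d["w"]=1
cv2.imwrite("pics/q_w.png",d["color"][:,:,::-1])
rel((0.5157,-0.2907,.128),-6.05)
E
```

```text
at [ 0.5144 -0.2899  0.1478] yaw -5.97 tilt [-0.0039  0.0008] t 30.38 q [-0.4   0.66  1.14  1.76 -0.65  1.16  0.83] F [ 0.   0.1 -1.5] w 0.0119
shift xyz [-0.0007  0.0014  0.0198] turn [-0.0006 -0.0001  0.0002]
```

View pics/q_w.png

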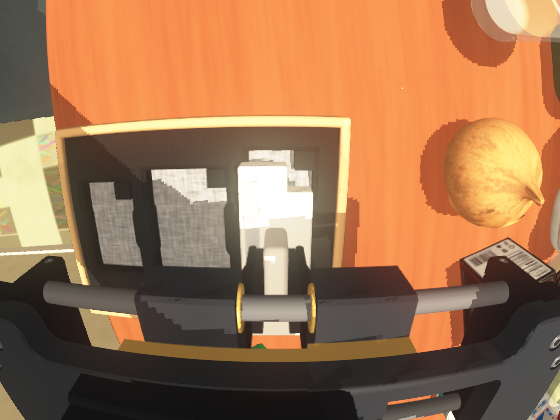

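The insert is held flat, step corner upper right in view, in line over its pocket with the floor visible just beyond at (270,155). Down in small steps.

Call:
drive_tool:
  plan:
    - {"rx": -0.0006,"ry": 0,"rz": 0,"x": -0.0007,"y": 0.0014,"z": 0.01,"fingers": 0.02}
    - {"rx": -0.0006,"ry": 0,"rz": 0,"x": -0.0007,"y": 0.0014,"z": 0.022,"fingers": 0.02}
    - {"rx": -0.0006,"ry": 0,"rz": 0,"x": -0.0007,"y": 0.0014,"z": 0.026,"fingers": 0.02}
    - {"rx": -0.0006,"ry": 0,"rz": 0,"x": -0.0007,"y": 0.0014,"z": 0.026,"fingers": 0.02}

```text
time: 30.88
ee_pos: [0.5157, -0.2915, 0.1221]
eef_rot: [0.744, 0.669, -0.0, 0.0]
ft_force: [0.7, -0.7, -0.6]
width: 0.0117
```

```bash
python3 - <<'E'
from ins import *
d=cam("wrist"); d["w"]=1
s,p,M=pose()
im=cv2.resize(d["color"][80:360,160:400],None,fx=2.5,fy=2.5,interpolation=1)
from tray import polys
for pp,z,c in [(polys(.454,-.284,-.1056)[0],.03,(255,0,0))]:
    uv=(wrist_proj(d,np.c_[pp,np.full(6,z)])-[160,80]+.5)*2.5-.5
    cv2.polylines(im,[np.round(uv).astype(np.int32)],True,c,1)
a=np.radians(-6.05); st=.014;w=.02;l=.055
P=np.array([[w,-l],[w,l-st],[w-st,l-st],[w-st,l],[-w,l],[-w,-l]])@np.array([[np.cos(a),np.sin(a)],[-np.sin(a),np.cos(a)]])+p[:2]
for z in (p[2]-.088,p[2]-.072):
    uv=(wrist_proj(d,np.c_[P,np.full(6,z)])-[160,80]+.5)*2.5-.5
    cv2.polylines(im,[np.round(uv).astype(np.int32)],True,(0,0,255),1)
cv2.imwrite("pics/r1.png",im[:,:,::-1])
rel((0.5157,-0.2907,.104),-6.05)
E
```

```text
at [ 0.5159 -0.2917  0.1225] yaw -6.07 tilt [ 0.0005 -0.0008] t 30.93 q [-0.38  0.69  1.11  1.77 -0.68  1.12  0.85] F [-0.4 -0.7 -1.1] w 0.0116
shift xyz [ 0.001  -0.0003  0.0185] turn [ 0.0001  0.0001 -0.    ]
```

View pics/r1.png

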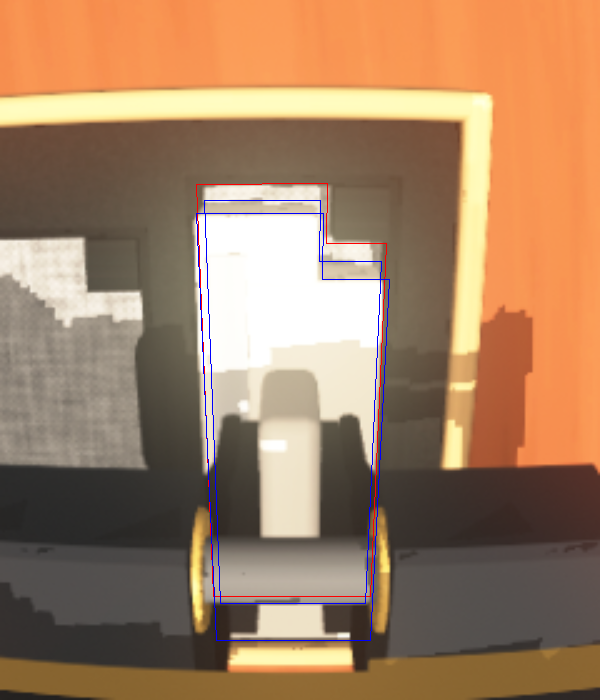

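The predicted outlines agree with the image. Now I press it home.

Call:
drive_tool:
  plan:
    - {"rx": 0,"ry": 0,"rz": 0,"x": 0.001,"y": -0.0003,"z": 0.003,"fingers": 0.02}
    - {"rx": 0,"ry": 0,"rz": 0,"x": 0.001,"y": -0.0003,"z": 0.007,"fingers": 0.02}
    - {"rx": 0,"ry": 0,"rz": 0,"x": 0.001,"y": -0.0003,"z": 0.011,"fingers": 0.02}
    - {"rx": 0,"ry": 0,"rz": 0,"x": 0.001,"y": -0.0003,"z": 0.015,"fingers": 0.02}
    - {"rx": 0,"ry": 0,"rz": 0,"x": 0.001,"y": -0.0003,"z": 0.018,"fingers": 0.02}
    - {"rx": 0,"ry": 0,"rz": 0,"x": 0.001,"y": -0.0003,"z": 0.019,"fingers": 0.02}
    - {"rx": 0,"ry": 0,"rz": 0,"x": 0.001,"y": -0.0003,"z": 0.019,"fingers": 0.02}
    - {"rx": 0,"ry": 0,"rz": 0,"x": 0.001,"y": -0.0003,"z": 0.019,"fingers": 0.02}

```text
time: 31.92
ee_pos: [0.5163, -0.291, 0.1047]
eef_rot: [0.744, 0.669, 0.001, 0.001]
ft_force: [-1.1, 2.8, 14.3]
width: 0.0121
```

```bash
python3 - <<'E'
from ins import *
rel((0.5157,-0.2907,.104),-6.05)
d=cam("wrist"); 
cv2.imwrite("pics/s1.png",cv2.resize(d["color"][80:360,160:400],None,fx=2.5,fy=2.5)[:,:,::-1])
E
```

```text
at [ 0.5163 -0.291   0.1047] yaw -6.07 tilt [ 0.0023 -0.0008] t 31.93 q [-0.37  0.71  1.08  1.79 -0.71  1.09  0.86] F [-1.1  2.8 14.3] w 0.0121
shift xyz [ 0.0002 -0.0006  0.0007] turn [ 0.0004  0.0001 -0.    ]
```

View pics/s1.png

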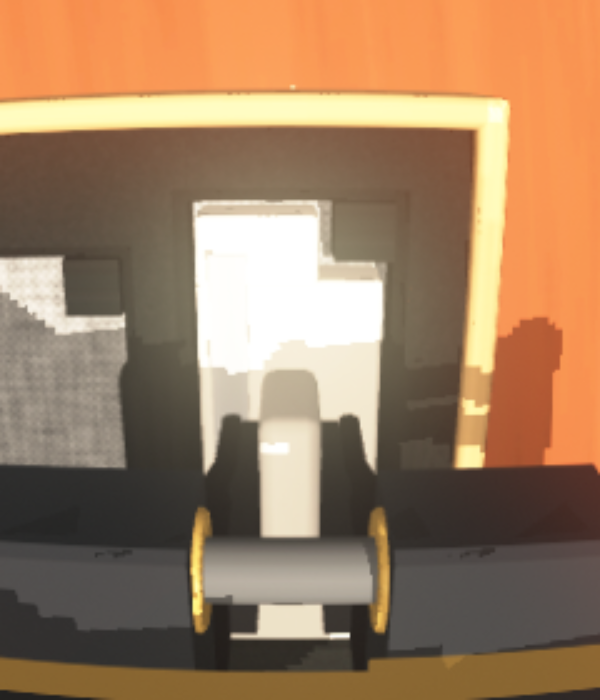

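It bottomed out with 14 N. I'll release, rise and check.

Call:
drive_tool:
  plan:
    - {"rx": 0,"ry": 0,"rz": 0,"x": 0,"y": 0,"z": 0,"fingers": 0.4}
    - {"rx": 0,"ry": 0,"rz": 0,"x": 0,"y": 0,"z": 0,"fingers": 0.4}
    - {"rx": 0,"ry": 0,"rz": 0,"x": 0,"y": 0,"z": 0,"fingers": 0.4}
    - {"rx": 0,"ry": 0,"rz": 0,"x": 0,"y": 0,"z": -0.05,"fingers": 0.4}
    - {"rx": 0,"ry": 0,"rz": 0,"x": 0,"y": 0,"z": -0.11,"fingers": 0.4}
    - {"rx": 0,"ry": 0,"rz": 0,"x": 0,"y": 0,"z": -0.15,"fingers": 0.4}
    - {"rx": 0,"ry": 0,"rz": 0,"x": 0,"y": 0,"z": -0.15,"fingers": 0.4}

```text
time: 32.85
ee_pos: [0.5163, -0.2914, 0.2562]
eef_rot: [0.744, 0.669, 0.001, 0.002]
ft_force: [0.2, -0.0, -0.4]
width: 0.0349
```

```bash
cat > chk.py <<'E'
from ins import *
def chk(name,x,y,yaw,out,z0=.016):
    d=cam("wrist"); d["w"]=1
    h=np.array(silh(d,name,(x,y,yaw,z0))); 
    ys,xs=np.nonzero(h); y0,y1,x0,x1=max(ys.min()-25,0),ys.max()+25,max(xs.min()-25,0),xs.max()+25
    k=int(min(560/(y1-y0),780/2/(x1-x0)))
    im=cv2.resize(d["color"],None,fx=k,fy=k,interpolation=0); im2=im.copy()
    cn,_=cv2.findContours(cv2.resize((h>.5).astype(np.uint8),None,fx=k,fy=k,interpolation=0),cv2.RETR_EXTERNAL,cv2.CHAIN_APPROX_NONE)
    cv2.drawContours(im2,cn,-1,(255,0,0),1)
    cv2.imwrite(out,np.hstack([im[y0*k:y1*k,x0*k:x1*k],im2[y0*k:y1*k,x0*k:x1*k]])[:,:,::-1])
    # depth of plate top / rib top
    return d
E
python3 - <<'E'
from chk import *
d=chk("long",.5157,-.2907,np.radians(-6.05),"pics/t1.png")
# depth map -> heights; wrist depth along optical axis
K=d["camera_matrix"]; a=np.radians(-6.05); 
for lx,ly in [(0,0),(0,.015),(0,-.015),(.0145,.03),(.0145,-.045),(-.014,.045),(-.014,-.045),(0,.048),(0,-.048)]:
    z=.061 if abs(lx)+abs(ly)<.02 else .032
    P=np.array([.5157+np.cos(a)*lx-np.sin(a)*ly,-.2907+np.sin(a)*lx+np.cos(a)*ly,z])
    uv=wrist_proj(d,P)[0]; u,v=np.round(uv).astype(int)
    if 0<=u<560 and 0<=v<420:
        dep=d["depth"][v,u]; ray=wrist_ray(d,uv)[0]; ax=d["R"][:,2]
        print(lx,ly,"expect",z,"got",(d["xyz"]+ray*dep/(ray@ax)).round(4),(u,v))
rel((0.47,0.11,0.26),36.5)
E
```

```text
0 0 expect 0.061 got [ 0.5157 -0.2908  0.0607] (np.int64(275), np.int64(199))
0 0.015 expect 0.061 got [ 0.5173 -0.2756  0.0618] (np.int64(275), np.int64(183))
0 -0.015 expect 0.061 got [ 0.5141 -0.3059  0.0602] (np.int64(275), np.int64(214))
0.0145 0.03 expect 0.032 got [ 0.5333 -0.2624  0.0317] (np.int64(289), np.int64(161))
0.0145 -0.045 expect 0.032 got [ 0.5254 -0.3374  0.031 ] (np.int64(288), np.int64(232))
-0.014 0.045 expect 0.032 got [ 0.5066 -0.2443  0.0336] (np.int64(260), np.int64(146))
-0.014 -0.045 expect 0.032 got [ 0.4972 -0.3331  0.0343] (np.int64(261), np.int64(232))
0 0.048 expect 0.032 got [ 0.5208 -0.2428  0.0333] (np.int64(275), np.int64(143))
0 -0.048 expect 0.032 got [ 0.5106 -0.3388  0.0312] (np.int64(275), np.int64(235))
at [ 0.5159 -0.2906  0.2542] yaw -6.06 tilt [ 0.0023 -0.0009] t 32.9 q [-0.47  0.56  1.25  1.65 -0.54  1.33  0.76] F [-0.2  0.1 -1.3] w 0.0346
shift xyz [ 0.3936 -0.0879 -0.0063] turn [ 0.0003  0.0002 -0.1182]
```

View pics/t1.png

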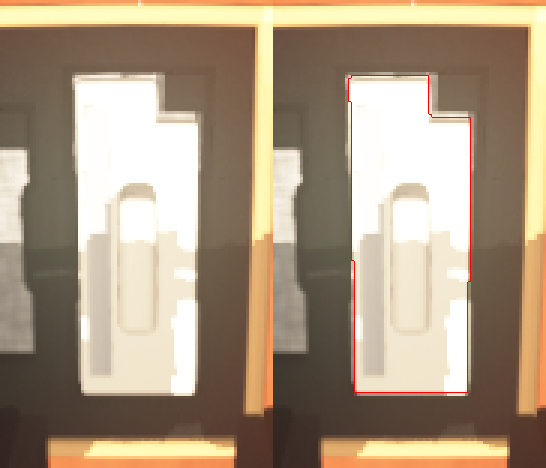

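```bash
cat >> chk.py <<'E'
def hts(d,c,a,pts):
    f=wrist_proj if d.get("w") else proj
    ax=d["R"][:,2]; K=d["camera_matrix"]
    for lx,ly,z in pts:
        P=np.array([c[0]+np.cos(a)*lx-np.sin(a)*ly,c[1]+np.sin(a)*lx+np.cos(a)*ly,z])
        u,v=np.round(f(d,P)[0]).astype(int)
        if not(1<=u<559 and 1<=v<419): continue
        zs=[]
        for dv in (-1,0,1):
            for du in (-1,0,1):
                w=np.array([u+du,v+dv]); dep=d["depth"][v+dv,u+du]
                if d.get("w"): ray=wrist_ray(d,w)[0]
                else: ray=d["R"]@np.array([(w[0]-K[0,2])/K[0,0],(w[1]-K[1,2])/K[1,1],1])
                zs.append((d["xyz"]+ray*dep/(ray@ax))[2])
        print("(%.0f,%.0f) exp %.1f got %.1f mm"%(lx*1e3,ly*1e3,z*1e3,np.median(zs)*1e3))
E
python3 - <<'E'
from chk import *
d=cam("wrist");d["w"]=1
hts(d,(.5157,-.2907),np.radians(-6.05),[(-.03,.05,.03),(-.03,0,.03),(-.03,-.045,.03),(.03,.05,.03),(.03,0,.03),(.03,-.045,.03),(0,-.07,.03),(0,.07,.03),(0,.015,.061),(0,0,.061),(0,-.015,.061),(.014,.03,.032),(.014,0,.032),(.014,-.045,.032),(-.014,.045,.032),(-.014,-.03,.032),(0,.045,.032),(0,-.045,.032)])
E
```

```text
(-30,50) exp 30.0 got 30.1 mm
(-30,0) exp 30.0 got 31.8 mm
(-30,-45) exp 30.0 got 30.0 mm
(30,50) exp 30.0 got 29.7 mm
(30,0) exp 30.0 got 30.5 mm
(30,-45) exp 30.0 got 30.2 mm
(0,-70) exp 30.0 got 29.5 mm
(0,70) exp 30.0 got 29.9 mm
(0,15) exp 61.0 got 60.8 mm
(0,0) exp 61.0 got 60.9 mm
(0,-15) exp 61.0 got 60.7 mm
(14,30) exp 32.0 got 31.3 mm
(14,0) exp 32.0 got 32.1 mm
(14,-45) exp 32.0 got 32.5 mm
(-14,45) exp 32.0 got 33.5 mm
(-14,-30) exp 32.0 got 32.9 mm
(0,45) exp 32.0 got 31.7 mm
(0,-45) exp 32.0 got 32.5 mm
```

The long insert is home and flat: rib top at 60.8 mm against 61 expected, plate at about 32 mm. Now the short one.

```bash
python3 - <<'E'
from h import *
rel((0.456,-0.007,0.24),56)
E
```

```text
at [ 0.5156 -0.2902  0.253 ] yaw -6.05 tilt [ 0.0006 -0.0001] t 32.95 q [-0.47  0.56  1.25  1.65 -0.54  1.33  0.76] F [-0.2 -0.6 -0.5] w 0.0348
shift xyz [ 0.2754 -0.0891  0.013 ] turn [ 1.000e-04  1.000e-04 -1.724e-01]
```

Call:
drive_tool:
  plan:
    - {"rx": 0,"ry": 0,"rz": -0.172,"x": 0.275,"y": -0.089,"z": 0.013,"fingers": 0.4}
    - {"rx": 0,"ry": 0,"rz": -0.172,"x": 0.275,"y": -0.089,"z": 0.013,"fingers": 0.4}
    - {"rx": 0,"ry": 0,"rz": -0.172,"x": 0.275,"y": -0.089,"z": 0.013,"fingers": 0.4}
    - {"rx": 0,"ry": 0,"rz": -0.172,"x": 0.275,"y": -0.089,"z": 0.013,"fingers": 0.4}
    - {"rx": 0,"ry": 0,"rz": -0.172,"x": 0.275,"y": -0.089,"z": 0.013,"fingers": 0.4}
    - {"rx": 0,"ry": 0,"rz": -0.172,"x": 0.275,"y": -0.089,"z": 0.013,"fingers": 0.4}
    - {"rx": 0,"ry": 0,"rz": -0.172,"x": 0.275,"y": -0.089,"z": 0.013,"fingers": 0.4}
    - {"rx": 0,"ry": 0,"rz": -0.172,"x": 0.275,"y": -0.089,"z": 0.013,"fingers": 0.4}
    - {"rx": 0,"ry": 0,"rz": -0.172,"x": 0.275,"y": -0.089,"z": 0.013,"fingers": 0.4}

```text
time: 34.08
ee_pos: [0.4562, -0.0084, 0.2401]
eef_rot: [0.296, 0.955, -0.001, 0.0]
ft_force: [-1.0, 0.0, -0.6]
width: 0.0346
```

```bash
python3 - <<'E'
from ins import *
d=cam("wrist"); d["w"]=1
cv2.imwrite("pics/u_w.png",d["color"][:,:,::-1])
v=fiti(d,"short",(0.456,-0.007,np.radians(56)),"pics/u1.png")
rel((v[0],v[1],.088),np.degrees(v[2]))
E
```

```text
short x 0.4606 y -0.0043 yaw 52.20 deg cost 97 of 2469
at [ 0.4562 -0.0084  0.2402] yaw 55.66 tilt [ 0.0004 -0.0017] t 34.12 q [-1.36 -0.18  1.21  2.    0.18  1.21  0.76] F [0.6 0.5 0.1] w 0.035
shift xyz [-0.0012  0.006   0.1522] turn [-0.0002  0.0002  0.0096]
```

View pics/u_w.png

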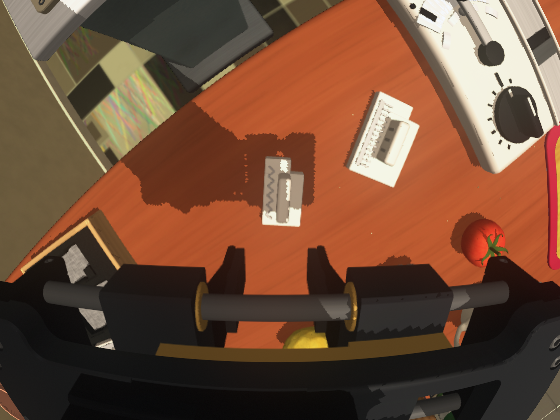

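View pics/u1.png

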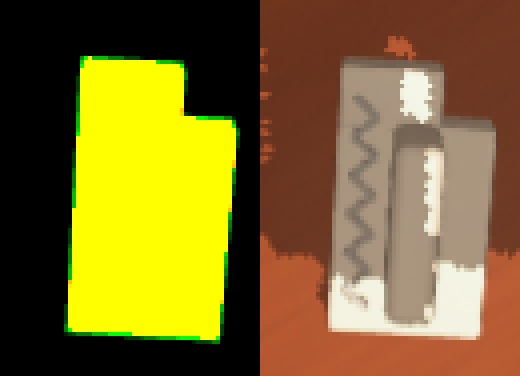

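The short insert (white, zigzag blade) is fitted at (0.4606, -0.0043), yaw 52.2°. I'll pick it.

Call:
drive_tool:
  plan:
    - {"rx": 0,"ry": 0,"rz": 0.0096,"x": -0.0012,"y": 0.006,"z": 0.06,"fingers": 0.4}
    - {"rx": 0,"ry": 0,"rz": 0.0096,"x": -0.0012,"y": 0.006,"z": 0.115,"fingers": 0.4}
    - {"rx": 0,"ry": 0,"rz": 0.0096,"x": -0.0012,"y": 0.006,"z": 0.14,"fingers": 0.4}
    - {"rx": 0,"ry": 0,"rz": 0.0096,"x": -0.0012,"y": 0.006,"z": 0.152,"fingers": 0.4}
    - {"rx": 0,"ry": 0,"rz": 0.0096,"x": -0.0012,"y": 0.006,"z": 0.152,"fingers": 0.02}
    - {"rx": 0,"ry": 0,"rz": 0.0096,"x": -0.0012,"y": 0.006,"z": 0.152,"fingers": 0.02}
    - {"rx": 0,"ry": 0,"rz": 0.0096,"x": -0.0012,"y": 0.006,"z": 0.152,"fingers": 0.02}
    - {"rx": 0,"ry": 0,"rz": 0.0096,"x": -0.0012,"y": 0.006,"z": 0.152,"fingers": 0.02}
    - {"rx": 0,"ry": 0,"rz": 0.0096,"x": -0.0012,"y": 0.006,"z": 0.152,"fingers": 0.02}
    - {"rx": 0,"ry": 0,"rz": 0.0096,"x": -0.0012,"y": 0.006,"z": 0.12,"fingers": 0.02}
    - {"rx": 0,"ry": 0,"rz": 0.0096,"x": -0.0012,"y": 0.006,"z": 0.09,"fingers": 0.02}
    - {"rx": 0,"ry": 0,"rz": 0.0096,"x": -0.0012,"y": 0.006,"z": 0.09,"fingers": 0.02}
  squeeze: 35

```text
time: 35.62
ee_pos: [0.4616, -0.0028, 0.1519]
eef_rot: [0.322, 0.947, 0.001, 0.001]
ft_force: [-0.4, 0.1, -1.4]
width: 0.012
```

```bash
python3 - <<'E'
from h import *
a=np.radians(-6.05); c=np.array([.454,-.2842])+np.array([np.cos(a),np.sin(a)])*-.068
print(c)
rel((c[0],c[1],.15),-6.05)
E
```

```text
[ 0.38637874 -0.27703305]
at [ 0.4616 -0.0028  0.1519] yaw 52.44 tilt [0.0036 0.0019] t 35.62 q [-1.23  0.24  1.27  2.09 -0.27  1.    1.09] F [-0.4  0.1 -1.4] w 0.012
shift xyz [-0.1075 -0.2632  0.0011] turn [ 7.000e-04 -1.000e-04  1.625e-01]
```

Call:
drive_tool:
  plan:
    - {"rx": 0,"ry": 0,"rz": 0.018,"x": -0.012,"y": -0.029,"z": 0.001,"fingers": 0.02}
    - {"rx": 0,"ry": 0,"rz": 0.036,"x": -0.024,"y": -0.058,"z": 0.001,"fingers": 0.02}
    - {"rx": 0,"ry": 0,"rz": 0.054,"x": -0.036,"y": -0.088,"z": 0.001,"fingers": 0.02}
    - {"rx": 0,"ry": 0,"rz": 0.072,"x": -0.048,"y": -0.117,"z": 0.001,"fingers": 0.02}
    - {"rx": 0,"ry": 0,"rz": 0.09,"x": -0.06,"y": -0.146,"z": 0.001,"fingers": 0.02}
    - {"rx": 0.0007,"ry": 0,"rz": 0.108,"x": -0.072,"y": -0.175,"z": 0.001,"fingers": 0.02}
    - {"rx": 0.0007,"ry": 0,"rz": 0.126,"x": -0.084,"y": -0.205,"z": 0.001,"fingers": 0.02}
    - {"rx": 0.0007,"ry": 0,"rz": 0.144,"x": -0.096,"y": -0.234,"z": 0.001,"fingers": 0.02}
    - {"rx": 0.0007,"ry": 0,"rz": 0.1625,"x": -0.1075,"y": -0.2632,"z": 0.001,"fingers": 0.02}
    - {"rx": 0.0007,"ry": 0,"rz": 0.1625,"x": -0.1075,"y": -0.2632,"z": 0.001,"fingers": 0.02}
    - {"rx": 0.0007,"ry": 0,"rz": 0.1625,"x": -0.1075,"y": -0.2632,"z": 0.001,"fingers": 0.02}

```text
time: 37.0
ee_pos: [0.3851, -0.2769, 0.1489]
eef_rot: [0.743, 0.669, -0.002, -0.001]
ft_force: [-0.0, 0.7, -0.2]
width: 0.012
```

```bash
python3 - <<'E'
from h import *
d=cam("wrist")
cv2.imwrite("pics/v_w.png",d["color"][:,:,::-1])
rel((.3864,-.2770,.122),-6.05)
E
```

```text
at [ 0.3853 -0.2766  0.149 ] yaw -5.99 tilt [-0.0037 -0.0016] t 37.05 q [-0.58  0.34  1.27  2.06 -0.38  1.02  0.78] F [ 0.7  1.9 -1.4] w 0.0115
shift xyz [-0.0002  0.0012  0.027 ] turn [-0.0006  0.0003  0.0002]
```

View pics/v_w.png

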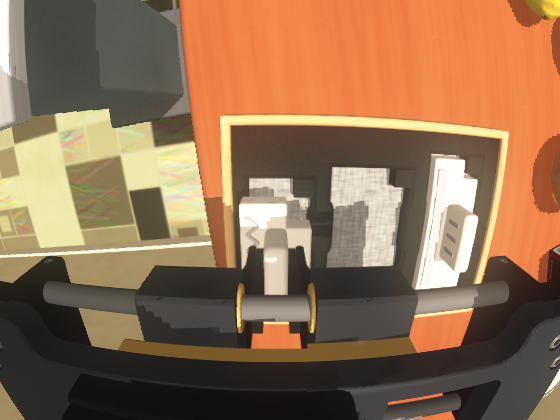

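The short insert is held over its pocket with the step at upper right, and the long one sits in place. I'll lower it and check.

Call:
drive_tool:
  plan:
    - {"rx": -0.0006,"ry": 0.0003,"rz": 0,"x": -0.0002,"y": 0.0012,"z": 0.012,"fingers": 0.02}
    - {"rx": -0.0006,"ry": 0.0003,"rz": 0,"x": -0.0002,"y": 0.0012,"z": 0.024,"fingers": 0.02}
    - {"rx": -0.0006,"ry": 0.0003,"rz": 0,"x": -0.0002,"y": 0.0012,"z": 0.027,"fingers": 0.02}
    - {"rx": -0.0006,"ry": 0.0003,"rz": 0,"x": -0.0002,"y": 0.0012,"z": 0.027,"fingers": 0.02}

```text
time: 37.55
ee_pos: [0.3861, -0.278, 0.1222]
eef_rot: [0.744, 0.668, -0.0, 0.0]
ft_force: [-0.2, -0.2, -1.7]
width: 0.0117
```

```bash
cat > ov.py <<'E'
from ins import *
from tray import polys
def ov(k,name,out):
    d=cam("wrist"); d["w"]=1; s,p,M=pose()
    L,W=DIM[name]; l=L/2e3; w=W/2e3; st=.014; a=np.radians(-6.05)
    im=cv2.resize(d["color"][80:360,160:400],None,fx=2.1,fy=2.1,interpolation=1)
    def dr(Q,z,c):
        uv=(wrist_proj(d,np.c_[Q,np.full(6,z)])-[160,80]+.5)*2.1-.5
        cv2.polylines(im,[np.round(uv).astype(np.int32)],True,c,1)
    dr(polys(.454,-.2842,-.1056)[k],.03,(255,0,0))
    P=np.array([[w,-l],[w,l-st],[w-st,l-st],[w-st,l],[-w,l],[-w,-l]])@np.array([[np.cos(a),np.sin(a)],[-np.sin(a),np.cos(a)]])+p[:2]
    for z in (p[2]-.088,p[2]-.072): dr(P,z,(0,0,255))
    cv2.imwrite(out,im[:,:,::-1])
E
python3 - <<'E'
from ov import *
ov(2,"short","pics/w1.png")
rel((.3864,-.2770,.104),-6.05)
E
```

```text
at [ 0.3862 -0.278   0.1225] yaw -6.11 tilt [ 0.0005 -0.001 ] t 37.6 q [-0.51  0.38  1.2   2.08 -0.44  0.97  0.82] F [ 0.4 -0.5 -1.2] w 0.0121
shift xyz [0.0011 0.0001 0.0185] turn [ 0.0001  0.0001 -0.0002]
```

View pics/w1.png

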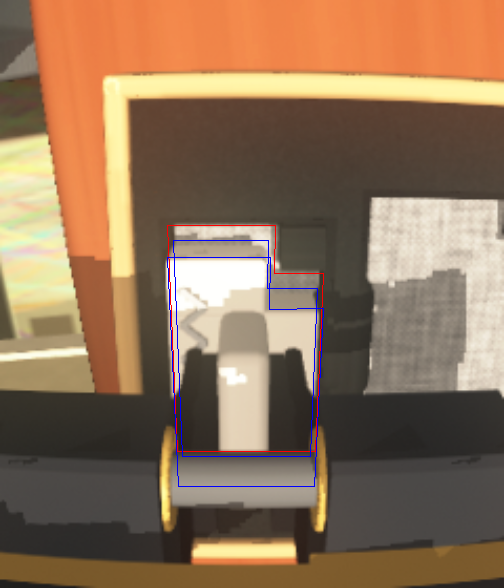

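The overlay agrees. Pressing in.

Call:
drive_tool:
  plan:
    - {"rx": 0,"ry": 0,"rz": 0,"x": 0.001,"y": 0,"z": 0.003,"fingers": 0.02}
    - {"rx": 0,"ry": 0,"rz": 0,"x": 0.001,"y": 0,"z": 0.007,"fingers": 0.02}
    - {"rx": 0,"ry": 0,"rz": 0,"x": 0.001,"y": 0,"z": 0.011,"fingers": 0.02}
    - {"rx": 0,"ry": 0,"rz": 0,"x": 0.001,"y": 0,"z": 0.015,"fingers": 0.02}
    - {"rx": 0,"ry": 0,"rz": 0,"x": 0.001,"y": 0,"z": 0.018,"fingers": 0.02}
    - {"rx": 0,"ry": 0,"rz": 0,"x": 0.001,"y": 0,"z": 0.019,"fingers": 0.02}
    - {"rx": 0,"ry": 0,"rz": 0,"x": 0.001,"y": 0,"z": 0.019,"fingers": 0.02}
    - {"rx": 0,"ry": 0,"rz": 0,"x": 0.001,"y": 0,"z": 0.019,"fingers": 0.02}

```text
time: 38.6
ee_pos: [0.387, -0.2774, 0.105]
eef_rot: [0.744, 0.668, 0.001, 0.0]
ft_force: [-8.2, 8.5, 37.7]
width: 0.0116
```

```bash
python3 - <<'E'
from h import *
rel((.3864,-.2770,.104),-6.05)
E
```

```text
at [ 0.387  -0.2774  0.105 ] yaw -6.11 tilt [0.0019 0.0006] t 38.6 q [-0.46  0.41  1.15  2.09 -0.48  0.94  0.85] F [-8.2  8.5 37.7] w 0.0116
shift xyz [ 0.0003 -0.0006  0.001 ] turn [ 0.0003 -0.0001 -0.0002]
```

Call:
drive_tool:
  plan:
    - {"rx": 0,"ry": 0,"rz": 0,"x": 0,"y": 0,"z": -0.001,"fingers": 0.35}
    - {"rx": 0,"ry": 0,"rz": 0,"x": 0,"y": 0,"z": -0.001,"fingers": 0.35}
    - {"rx": 0,"ry": 0,"rz": 0,"x": 0,"y": 0,"z": -0.001,"fingers": 0.35}
    - {"rx": 0,"ry": 0,"rz": 0,"x": 0,"y": 0,"z": -0.05,"fingers": 0.35}
    - {"rx": 0,"ry": 0,"rz": 0,"x": 0,"y": 0,"z": -0.11,"fingers": 0.35}
    - {"rx": 0,"ry": 0,"rz": 0,"x": 0,"y": 0,"z": -0.14,"fingers": 0.35}
    - {"rx": 0,"ry": 0,"rz": 0,"x": 0,"y": 0,"z": -0.14,"fingers": 0.35}

```text
time: 39.48
ee_pos: [0.3872, -0.2773, 0.2452]
eef_rot: [0.744, 0.669, 0.004, 0.001]
ft_force: [0.2, -0.4, -0.4]
width: 0.0304
```

```bash
python3 - <<'E'
from chk import *
x,y,a=.3864,-.2770,np.radians(-6.05)
d=chk("short",x,y,a,"pics/x1.png")
hts(d,(x,y),a,[(-.03,.02,.03),(-.03,-.02,.03),(.03,.02,.03),(.03,-.02,.03),(0,.05,.03),(0,-.05,.03),(0,.015,.061),(0,0,.061),(0,-.015,.061),(.014,.015,.032),(.014,0,.032),(.014,-.028,.032),(-.014,.028,.032),(-.014,-.0,.032),(-.014,-.028,.032),(0,.03,.032),(0,-.03,.032)])
rel((0.468,0.112,0.24),36.5)
E
```

```text
(-30,20) exp 30.0 got 30.3 mm
(-30,-20) exp 30.0 got 29.9 mm
(30,20) exp 30.0 got 29.9 mm
(30,-20) exp 30.0 got 30.3 mm
(0,50) exp 30.0 got 30.0 mm
(0,-50) exp 30.0 got 30.4 mm
(0,15) exp 61.0 got 60.9 mm
(0,0) exp 61.0 got 60.8 mm
(0,-15) exp 61.0 got 61.1 mm
(14,15) exp 32.0 got 32.0 mm
(14,0) exp 32.0 got 32.0 mm
(14,-28) exp 32.0 got 32.1 mm
(-14,28) exp 32.0 got 31.8 mm
(-14,-0) exp 32.0 got 31.7 mm
(-14,-28) exp 32.0 got 33.3 mm
(0,30) exp 32.0 got 32.1 mm
(0,-30) exp 32.0 got 61.7 mm
at [ 0.3868 -0.2764  0.2438] yaw -6.02 tilt [0.0043 0.0022] t 39.52 q [-0.78 -0.03  1.32  1.95  0.03  1.19  0.43] F [-0.3  0.9 -0.6] w 0.0306
shift xyz [0.3947 0.04   0.005 ] turn [ 0.0008 -0.0002 -0.1181]
```

View pics/x1.png

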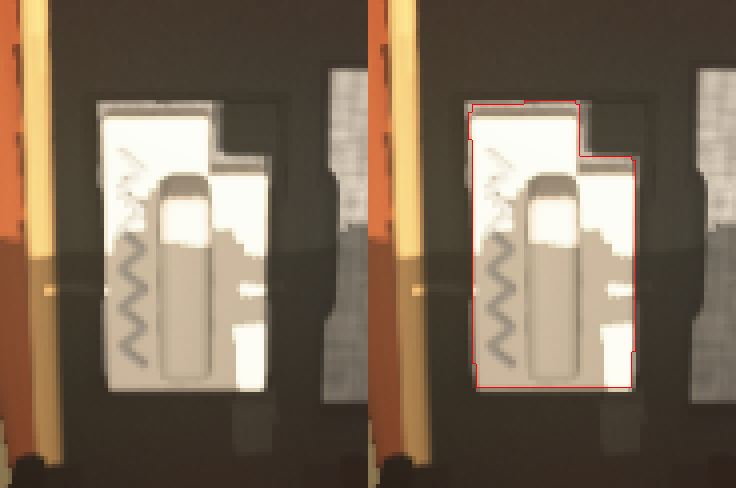

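The short insert is home: rib 60.9 mm, plate 32 mm. Now the wide one.

Call:
drive_tool:
  plan:
    - {"rx": 0.0008,"ry": 0,"rz": -0.118,"x": 0.395,"y": 0.04,"z": 0.005,"fingers": 0.4}
    - {"rx": 0.0008,"ry": 0,"rz": -0.118,"x": 0.395,"y": 0.04,"z": 0.005,"fingers": 0.4}
    - {"rx": 0.0008,"ry": 0,"rz": -0.118,"x": 0.395,"y": 0.04,"z": 0.005,"fingers": 0.4}
    - {"rx": 0.0008,"ry": 0,"rz": -0.118,"x": 0.395,"y": 0.04,"z": 0.005,"fingers": 0.4}
    - {"rx": 0.0008,"ry": 0,"rz": -0.118,"x": 0.395,"y": 0.04,"z": 0.005,"fingers": 0.4}
    - {"rx": 0.0008,"ry": 0,"rz": -0.118,"x": 0.395,"y": 0.04,"z": 0.005,"fingers": 0.4}
    - {"rx": 0.0008,"ry": 0,"rz": -0.118,"x": 0.395,"y": 0.04,"z": 0.005,"fingers": 0.4}
    - {"rx": 0.0008,"ry": 0,"rz": -0.118,"x": 0.395,"y": 0.04,"z": 0.005,"fingers": 0.4}
    - {"rx": 0.0008,"ry": 0,"rz": -0.118,"x": 0.395,"y": 0.04,"z": 0.005,"fingers": 0.4}
    - {"rx": 0.0008,"ry": 0,"rz": -0.118,"x": 0.395,"y": 0.04,"z": 0.005,"fingers": 0.4}
    - {"rx": 0.0008,"ry": 0,"rz": -0.118,"x": 0.395,"y": 0.04,"z": 0.005,"fingers": 0.4}

```text
time: 40.9
ee_pos: [0.468, 0.1109, 0.2382]
eef_rot: [0.452, 0.892, -0.002, -0.002]
ft_force: [0.3, -0.0, -0.9]
width: 0.0351
```

```bash
python3 - <<'E'
from ins import *
d=cam("wrist"); d["w"]=1
cv2.imwrite("pics/y_w.png",d["color"][:,:,::-1])
v=fiti(d,"wide",(0.468,0.112,np.radians(36)),"pics/y1.png")
rel((v[0],v[1],.088),np.degrees(v[2]))
E
```

```text
wide x 0.4737 y 0.1151 yaw 35.39 deg cost 92 of 4263
at [0.468  0.1111 0.2382] yaw 36.32 tilt [-0.004  -0.0014] t 40.95 q [-1.27  0.04  0.98  1.94 -0.04  1.18  0.36] F [ 0.9 -0.4  0.2] w 0.0346
shift xyz [-0.0004  0.0075  0.1502] turn [-0.0006 -0.0002  0.0026]
```

View pics/y_w.png

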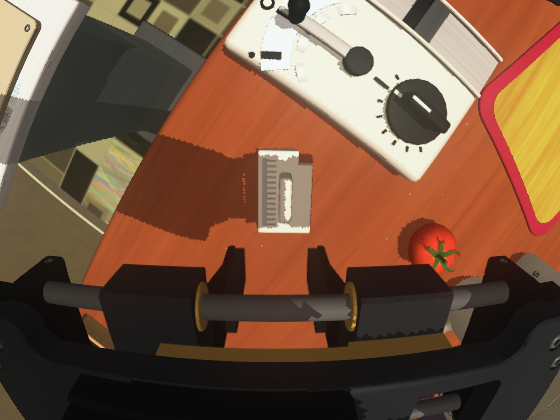

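View pics/y1.png

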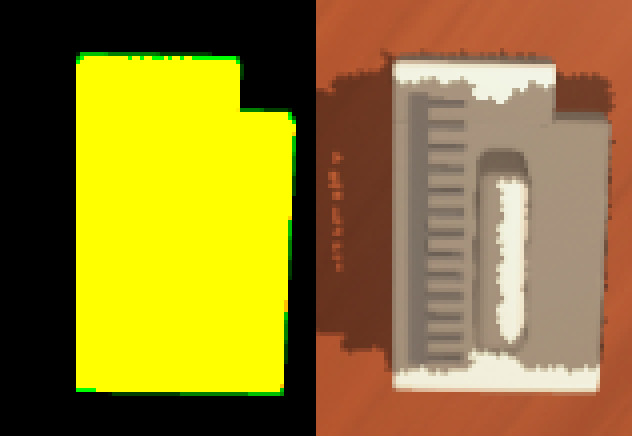

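The wide insert is fitted at (0.4737, 0.1151), yaw 35.4°. In the same view the lever is in the ring notch and the pointer is on the zero line.

Call:
drive_tool:
  plan:
    - {"rx": -0.0006,"ry": 0,"rz": 0.0026,"x": -0.0004,"y": 0.0075,"z": 0.06,"fingers": 0.4}
    - {"rx": -0.0006,"ry": 0,"rz": 0.0026,"x": -0.0004,"y": 0.0075,"z": 0.11,"fingers": 0.4}
    - {"rx": -0.0006,"ry": 0,"rz": 0.0026,"x": -0.0004,"y": 0.0075,"z": 0.14,"fingers": 0.4}
    - {"rx": -0.0006,"ry": 0,"rz": 0.0026,"x": -0.0004,"y": 0.0075,"z": 0.15,"fingers": 0.4}
    - {"rx": -0.0006,"ry": 0,"rz": 0.0026,"x": -0.0004,"y": 0.0075,"z": 0.15,"fingers": 0.02}
    - {"rx": -0.0006,"ry": 0,"rz": 0.0026,"x": -0.0004,"y": 0.0075,"z": 0.15,"fingers": 0.02}
    - {"rx": -0.0006,"ry": 0,"rz": 0.0026,"x": -0.0004,"y": 0.0075,"z": 0.15,"fingers": 0.02}
    - {"rx": -0.0006,"ry": 0,"rz": 0.0026,"x": -0.0004,"y": 0.0075,"z": 0.15,"fingers": 0.02}
    - {"rx": -0.0006,"ry": 0,"rz": 0.0026,"x": -0.0004,"y": 0.0075,"z": 0.15,"fingers": 0.02}
    - {"rx": -0.0006,"ry": 0,"rz": 0.0026,"x": -0.0004,"y": 0.0075,"z": 0.12,"fingers": 0.02}
    - {"rx": -0.0006,"ry": 0,"rz": 0.0026,"x": -0.0004,"y": 0.0075,"z": 0.075,"fingers": 0.02}
    - {"rx": -0.0006,"ry": 0,"rz": 0.0026,"x": -0.0004,"y": 0.0075,"z": 0.075,"fingers": 0.02}
  squeeze: 35

```text
time: 42.45
ee_pos: [0.4756, 0.1162, 0.1659]
eef_rot: [0.458, 0.889, 0.002, 0.001]
ft_force: [-0.3, 0.8, -0.6]
width: 0.0119
```

```bash
python3 - <<'E'
from h import *
a=np.radians(-6.05); c=np.array([.454,-.2842])+np.array([np.cos(a),np.sin(a)])*-.004
print(c)
rel((c[0],c[1],.16),-6.05)
E
```

```text
[ 0.45002228 -0.28377841]
at [0.4756 0.1162 0.1659] yaw 35.45 tilt [0.0033 0.0037] t 42.45 q [-1.23  0.22  1.    2.   -0.22  1.03  0.49] F [-0.3  0.8 -0.6] w 0.0119
shift xyz [-0.311  -0.2528  0.0043] turn [ 0.0007 -0.0005  0.1153]
```

Call:
drive_tool:
  plan:
    - {"rx": 0,"ry": 0,"rz": 0.0115,"x": -0.0311,"y": -0.0253,"z": 0.003,"fingers": 0.02}
    - {"rx": 0,"ry": 0,"rz": 0.023,"x": -0.0622,"y": -0.0506,"z": 0.003,"fingers": 0.02}
    - {"rx": 0,"ry": 0,"rz": 0.0345,"x": -0.0933,"y": -0.0758,"z": 0.003,"fingers": 0.02}
    - {"rx": 0,"ry": 0,"rz": 0.046,"x": -0.1244,"y": -0.1011,"z": 0.003,"fingers": 0.02}
    - {"rx": 0,"ry": 0,"rz": 0.0576,"x": -0.1555,"y": -0.1264,"z": 0.003,"fingers": 0.02}
    - {"rx": 0.0007,"ry": 0,"rz": 0.069,"x": -0.1866,"y": -0.1517,"z": 0.003,"fingers": 0.02}
    - {"rx": 0.0007,"ry": 0,"rz": 0.081,"x": -0.2177,"y": -0.177,"z": 0.003,"fingers": 0.02}
    - {"rx": 0.0007,"ry": 0,"rz": 0.092,"x": -0.2488,"y": -0.2022,"z": 0.003,"fingers": 0.02}
    - {"rx": 0.0007,"ry": 0,"rz": 0.104,"x": -0.28,"y": -0.2275,"z": 0.003,"fingers": 0.02}
    - {"rx": 0.0007,"ry": 0,"rz": 0.1153,"x": -0.311,"y": -0.2528,"z": 0.003,"fingers": 0.02}
    - {"rx": 0.0007,"ry": 0,"rz": 0.1153,"x": -0.311,"y": -0.2528,"z": 0.003,"fingers": 0.02}
    - {"rx": 0.0007,"ry": 0,"rz": 0.1153,"x": -0.311,"y": -0.2528,"z": 0.003,"fingers": 0.02}

```text
time: 43.95
ee_pos: [0.4482, -0.2838, 0.1595]
eef_rot: [0.743, 0.669, -0.002, -0.002]
ft_force: [-0.5, -0.1, -0.9]
width: 0.0116
```

```bash
python3 - <<'E'
from ov import *
ov(1,"wide","pics/z1.png")
rel((.4500,-.2838,.122),-6.05)
E
```

```text
at [ 0.4485 -0.2833  0.1596] yaw -5.98 tilt [-0.0057 -0.0002] t 44.0 q [-0.45  0.44  1.13  1.91 -0.45  1.08  0.76] F [ 0.1  0.6 -0.7] w 0.0118
shift xyz [-0.0004  0.0017  0.0376] turn [-0.0009  0.0001  0.0002]
```

View pics/z1.png

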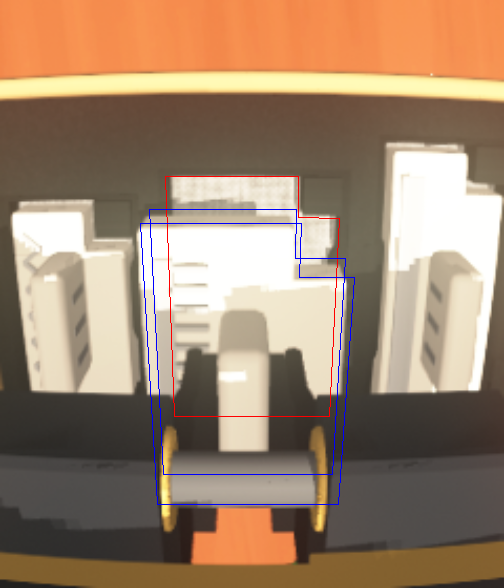

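Call:
drive_tool:
  plan:
    - {"rx": -0.0009,"ry": 0,"rz": 0,"x": -0.0004,"y": 0.0017,"z": 0.02,"fingers": 0.02}
    - {"rx": -0.0009,"ry": 0,"rz": 0,"x": -0.0004,"y": 0.0017,"z": 0.034,"fingers": 0.02}
    - {"rx": -0.0009,"ry": 0,"rz": 0,"x": -0.0004,"y": 0.0017,"z": 0.036,"fingers": 0.02}
    - {"rx": -0.0009,"ry": 0,"rz": 0,"x": -0.0004,"y": 0.0017,"z": 0.036,"fingers": 0.02}

```text
time: 44.5
ee_pos: [0.45, -0.2848, 0.1244]
eef_rot: [0.743, 0.669, -0.0, 0.001]
ft_force: [-0.5, -0.2, -0.7]
width: 0.0117
```

```bash
python3 - <<'E'
from ov import *
ov(1,"wide","pics/z2.png")
d=cam("wrist")
cv2.imwrite("pics/z3.png",cv2.resize(d["color"][150:290,200:350],None,fx=4,fy=4,interpolation=0)[:,:,::-1])
rel((.4500,-.2838,.104),-6.05)
E
```

```text
at [ 0.4501 -0.285   0.1246] yaw -6.06 tilt [ 0.0011 -0.0019] t 44.6 q [-0.39  0.49  1.07  1.93 -0.51  1.02  0.8 ] F [-0.2 -0.4 -0.7] w 0.0118
shift xyz [ 0.0012 -0.0003  0.0206] turn [ 0.0002  0.0003 -0.    ]
```

View pics/z2.png

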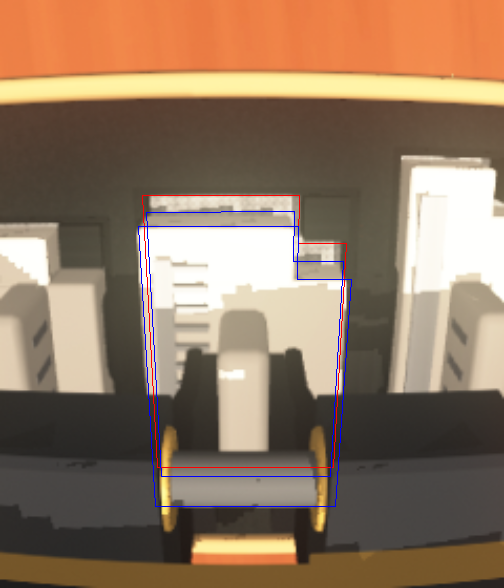

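View pics/z3.png

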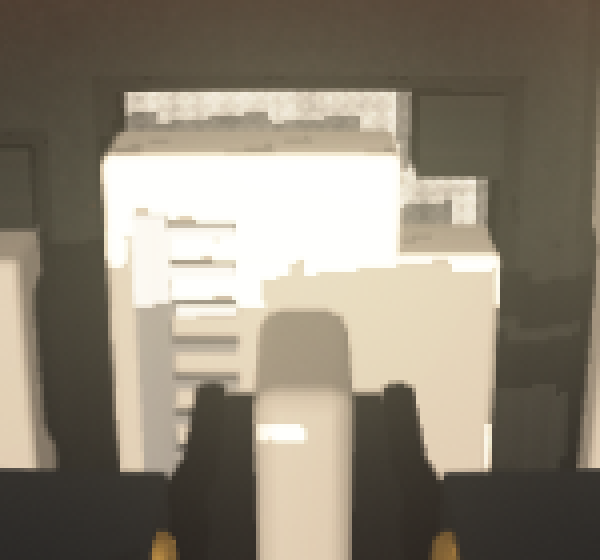

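The alignment is within about 1 mm. Pressing in.

Call:
drive_tool:
  plan:
    - {"rx": 0.0002,"ry": 0.0003,"rz": 0,"x": 0.001,"y": 0,"z": 0.005,"fingers": 0.02}
    - {"rx": 0.0002,"ry": 0.0003,"rz": 0,"x": 0.001,"y": 0,"z": 0.009,"fingers": 0.02}
    - {"rx": 0.0002,"ry": 0.0003,"rz": 0,"x": 0.001,"y": 0,"z": 0.013,"fingers": 0.02}
    - {"rx": 0.0002,"ry": 0.0003,"rz": 0,"x": 0.001,"y": 0,"z": 0.016,"fingers": 0.02}
    - {"rx": 0.0002,"ry": 0.0003,"rz": 0,"x": 0.001,"y": 0,"z": 0.019,"fingers": 0.02}
    - {"rx": 0.0002,"ry": 0.0003,"rz": 0,"x": 0.001,"y": 0,"z": 0.0205,"fingers": 0.02}
    - {"rx": 0.0002,"ry": 0.0003,"rz": 0,"x": 0.001,"y": 0,"z": 0.0205,"fingers": 0.02}
    - {"rx": 0.0002,"ry": 0.0003,"rz": 0,"x": 0.001,"y": 0,"z": 0.0205,"fingers": 0.02}

```text
time: 45.6
ee_pos: [0.4506, -0.2844, 0.1051]
eef_rot: [0.744, 0.669, 0.001, -0.0]
ft_force: [-4.1, 4.3, 26.0]
width: 0.0116
```

```bash
python3 - <<'E'
from h import *
rel((.4500,-.2838,.104),-6.05)
E
```

```text
at [ 0.4506 -0.2844  0.1051] yaw -6.08 tilt [0.001  0.0011] t 45.6 q [-0.37  0.52  1.04  1.94 -0.54  0.99  0.82] F [-4.1  4.3 26. ] w 0.0116
shift xyz [ 0.0005 -0.0006  0.0011] turn [ 0.0001 -0.0002 -0.0001]
```

Call:
drive_tool:
  plan:
    - {"rx": 0,"ry": 0,"rz": 0,"x": 0,"y": 0,"z": -0.001,"fingers": 0.35}
    - {"rx": 0,"ry": 0,"rz": 0,"x": 0,"y": 0,"z": -0.001,"fingers": 0.35}
    - {"rx": 0,"ry": 0,"rz": 0,"x": 0,"y": 0,"z": -0.001,"fingers": 0.35}
    - {"rx": 0,"ry": 0,"rz": 0,"x": 0,"y": 0,"z": -0.05,"fingers": 0.35}
    - {"rx": 0,"ry": 0,"rz": 0,"x": 0,"y": 0,"z": -0.11,"fingers": 0.35}
    - {"rx": 0,"ry": 0,"rz": 0,"x": 0,"y": 0,"z": -0.15,"fingers": 0.35}
    - {"rx": 0,"ry": 0,"rz": 0,"x": 0,"y": 0,"z": -0.15,"fingers": 0.35}

```text
time: 46.48
ee_pos: [0.4509, -0.2847, 0.2558]
eef_rot: [0.743, 0.669, 0.001, 0.001]
ft_force: [0.2, -0.2, -0.1]
width: 0.0305
```

```bash
python3 - <<'E'
from chk import *
a=np.radians(-6.05)
d=chk("wide",.45,-.2838,a,"pics/aa1.png")
cv2.imwrite("pics/aa2.png",d["color"][:,:,::-1])
for n,x,y,l,w in (("wide",.45,-.2842,.038,.022),("long",.5157,-.2907,.045,.014),("short",.3864,-.2770,.028,.014)):
    print(n); hts(d,(x,y),a,[(0,.015,.061),(0,0,.061),(0,-.015,.061),(w,0,.032),(w,-l,.032),(w,l-.015,.032),(-w,l,.032),(-w,0,.032),(-w,-l,.032),(0,l,.032),(0,-l,.032)])
rel((0.43,0.2,0.3),-6)
t=cam("top"); cv2.imwrite("pics/aa3.png",t["color"][60:300,50:500][:,:,::-1])
E
```

```text
wide
(0,15) exp 61.0 got 60.9 mm
(0,0) exp 61.0 got 61.0 mm
(0,-15) exp 61.0 got 61.2 mm
(22,0) exp 32.0 got 32.0 mm
(22,-38) exp 32.0 got 31.9 mm
(22,23) exp 32.0 got 32.1 mm
(-22,38) exp 32.0 got 31.8 mm
(-22,0) exp 32.0 got 33.4 mm
(-22,-38) exp 32.0 got 32.2 mm
(0,38) exp 32.0 got 31.7 mm
(0,-38) exp 32.0 got 32.0 mm
long
(0,15) exp 61.0 got 60.3 mm
(0,0) exp 61.0 got 61.3 mm
(0,-15) exp 61.0 got 61.1 mm
(14,0) exp 32.0 got 32.5 mm
(14,-45) exp 32.0 got 32.0 mm
(14,30) exp 32.0 got 31.4 mm
(-14,45) exp 32.0 got 33.6 mm
(-14,0) exp 32.0 got 33.1 mm
(-14,-45) exp 32.0 got 33.3 mm
(0,45) exp 32.0 got 32.0 mm
(0,-45) exp 32.0 got 31.9 mm
short
(0,15) exp 61.0 got 61.1 mm
(0,0) exp 61.0 got 60.7 mm
(0,-15) exp 61.0 got 61.1 mm
(14,0) exp 32.0 got 32.2 mm
(14,-28) exp 32.0 got 32.5 mm
(14,13) exp 32.0 got 32.2 mm
(-14,28) exp 32.0 got 32.2 mm
(-14,0) exp 32.0 got 31.9 mm
(-14,-28) exp 32.0 got 31.9 mm
(0,28) exp 32.0 got 32.3 mm
(0,-28) exp 32.0 got 59.9 mm
at [ 0.4504 -0.284   0.2541] yaw -6.03 tilt [0.0011 0.0006] t 46.52 q [-0.57  0.32  1.25  1.8  -0.32  1.25  0.67] F [-0.2  0.5 -1.1] w 0.0307
shift xyz [ 0.4792 -0.0711 -0.0456] turn [ 0.0002 -0.0001 -0.0001]
```

View pics/aa1.png

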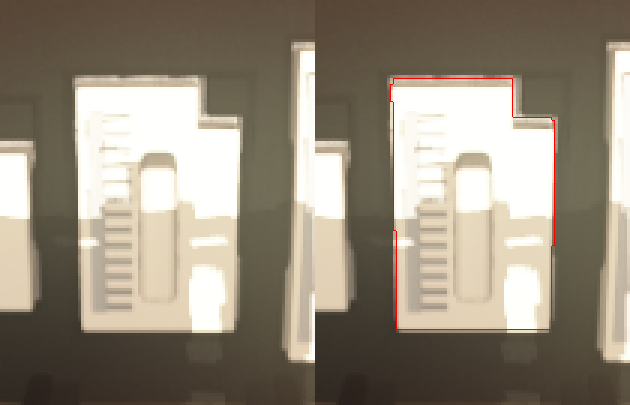

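View pics/aa2.png

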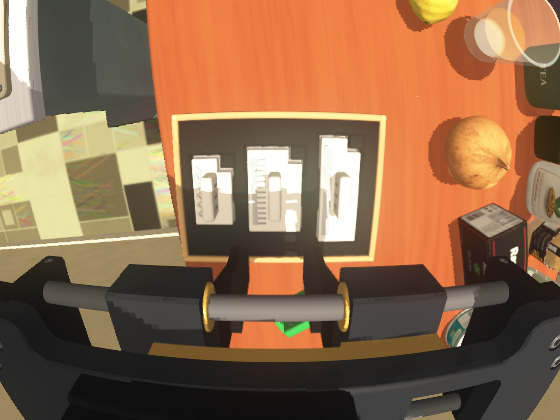

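View pics/aa3.png

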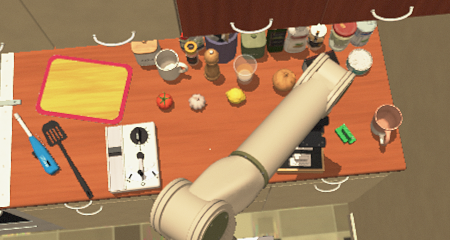

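All three inserts are home (rib tops 61 mm, plates 32 mm). One last close look at the slicer.

```bash
python3 - <<'E'
from h import *
rel((0.46,0.12,0.27),36)
E
```

```text
at [ 0.45   -0.2836  0.2531] yaw -6.04 tilt [-0.0007  0.001 ] t 46.58 q [-0.57  0.32  1.25  1.81 -0.32  1.25  0.67] F [-0.4  0.2 -0.2] w 0.0303
shift xyz [ 0.4025 -0.0326 -0.0165] turn [-1.000e-04 -2.000e-04 -1.168e-01]
```

Call:
drive_tool:
  plan:
    - {"rx": 0,"ry": 0,"rz": -0.117,"x": 0.4025,"y": -0.033,"z": -0.017,"fingers": 0.35}
    - {"rx": 0,"ry": 0,"rz": -0.117,"x": 0.4025,"y": -0.033,"z": -0.017,"fingers": 0.35}
    - {"rx": 0,"ry": 0,"rz": -0.117,"x": 0.4025,"y": -0.033,"z": -0.017,"fingers": 0.35}
    - {"rx": 0,"ry": 0,"rz": -0.117,"x": 0.4025,"y": -0.033,"z": -0.017,"fingers": 0.35}
    - {"rx": 0,"ry": 0,"rz": -0.117,"x": 0.4025,"y": -0.033,"z": -0.017,"fingers": 0.35}
    - {"rx": 0,"ry": 0,"rz": -0.117,"x": 0.4025,"y": -0.033,"z": -0.017,"fingers": 0.35}
    - {"rx": 0,"ry": 0,"rz": -0.117,"x": 0.4025,"y": -0.033,"z": -0.017,"fingers": 0.35}
    - {"rx": 0,"ry": 0,"rz": -0.117,"x": 0.4025,"y": -0.033,"z": -0.017,"fingers": 0.35}
    - {"rx": 0,"ry": 0,"rz": -0.117,"x": 0.4025,"y": -0.033,"z": -0.017,"fingers": 0.35}
    - {"rx": 0,"ry": 0,"rz": -0.117,"x": 0.4025,"y": -0.033,"z": -0.017,"fingers": 0.35}
    - {"rx": 0,"ry": 0,"rz": -0.117,"x": 0.4025,"y": -0.033,"z": -0.017,"fingers": 0.35}

```text
time: 47.95
ee_pos: [0.4598, 0.1188, 0.2707]
eef_rot: [0.454, 0.891, 0.0, -0.001]
ft_force: [-0.9, -0.4, 0.4]
width: 0.0303
```

```bash
python3 - <<'E'
from h import *
d=cam("wrist"); d["w"]=1
a=virt(d,(0.45,0.2562),0.04,0.09,3300); b=virt(d,(0.5,0.2562),0.0755,0.06,5000)
cv2.imwrite("pics/bb1.png",a[:,:,::-1]); cv2.imwrite("pics/bb2.png",b[:,:,::-1])
t=cam("top"); cv2.imwrite("pics/bb3.png",virt(t,(0.45,-0.285),0.03,0.14,2000)[:,:,::-1])
E
```

```text
(no output)
```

View pics/bb1.png

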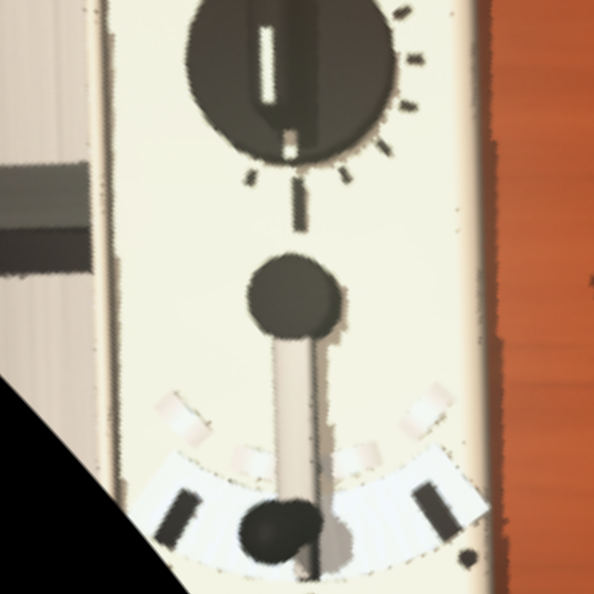

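View pics/bb2.png

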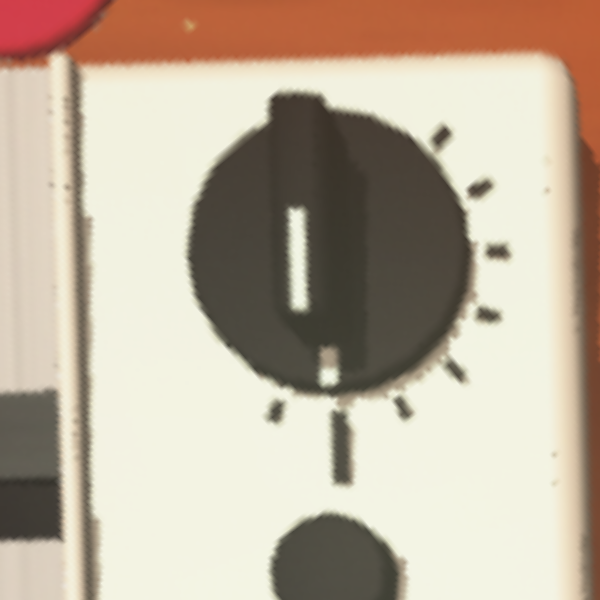

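View pics/bb3.png

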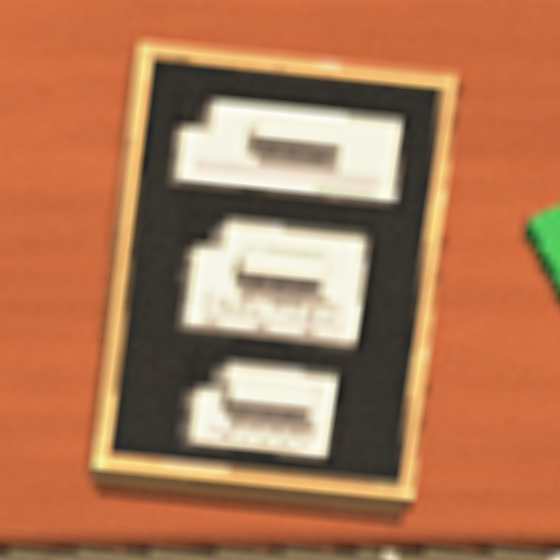

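The pointer stripe leans about 1–2°, against the slicer's 1.6°, and its tip is on the zero line. The lever is in the ring notch, all three inserts are seated, and the gripper is clear. Handing in.

```bash
python3 - <<'E'
from h import *
s=monitor.read_state(); print(s["time"],s["ft_force"],np.abs(s["joint_vel"]).max())
print(workorder.close_job())
E
```

```text
48.05 [ 0.7383377  -1.05082404 -0.0390188 ] 0.005378558441600542
the job is handed in; nothing more can be done
None
```

The slicer is ready to put away, all three inserts are home in their own pockets, and I handed the job in at 48 s. The hand-in gives no verdict, so what follows rests on my own last camera checks.

- **Slicer:** I threw the lever from the one-dot notch to two dots, turned the dial back about 1.36 rad to the zero line, and threw the lever back to the ring notch. In the last close view the pointer stripe lay within about 1° of the zero direction and the lever was in the ring notch.
- **Inserts:** The long insert needed nearly a half turn, so I set it down once and regrasped it. The long, short and wide inserts were then pressed in, in that order. Rib tops measured about 61 mm and plate tops about 32 mm, which are the expected heights. The green look-alike was not touched.
- **Off-readings:**
  - The long insert reads 1–1.5 mm high along its blade strip. I take this to be the strip itself, since its rib and other edges are level.
  - One depth sample on the short insert hit the rib's end instead of the plate.
  - The short insert sits 1–2 mm towards one end of its pocket, within the play.
  - Force while pressing the short insert reached 38 N at the wrist, against the 120 N wrist limit.
  - My tray fit from the top camera did not settle, so I relied on the wrist and scene views, which agreed to about 2 mm.

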